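# Pin the jamb in its jig and hold the hinge leaf up to it

### The job

First lock the jamb block to the jig: take the headed pin out of its holder and push it down through the fork and the jamb's lug until the head sits fully home on the fork. Then pick up the loose hinge leaf with the single middle knuckle (leave the one with two knuckles alone), bring its knuckle between the two knuckles of the jamb so that the bores line up well enough for a hinge pin to slide straight through, and finish while still holding the leaf there in the gripper, without leaning it on the jamb.

Things in the scene. Friction and masses are not known exactly. Their poses are not given: they have to be found in the camera images.
- hinge_jig: Fixed jig: grey base plate 12 mm thick, local x -55 to 55, y -80 to 120 mm; origin on its underside (worktop). On it an aluminium jamb block (x 0 to 40, y -40 to 40 mm, top 105 mm above the worktop), with a steel leaf with two knuckles on its -x face (towards the robot), and a steel fork on its +y side that takes the block's lug. Unpinned, the block can shift 2 mm along y.
- fork_hole (a point): Centre of the vertical 12 mm fork hole, in the fork's flat top face (44 x 50 mm), 48 mm above the worktop, at local (20, 82) mm of the jig. The holes in upper tine, jamb lug and lower tine are in line below it, free to 36 mm deep. The jamb block's side is 42 mm away in -y and 57 mm higher than the fork.
- jamb_bore (a point): Middle of the gap between the jamb's two knuckles, on their bore axis (this frame's y), 85 mm above the worktop, local (-18, 0) mm of the jig. -x points away from the jamb, towards the robot. Knuckles: 20 mm outer diameter, 12 mm bore, 20 mm long each, 36 mm gap between. The steel plate behind the gap is 12 mm from the axis in +x.
- leaf: The loose steel hinge leaf to use, flat on the worktop: plate 60 x 50 x 10 mm with ONE knuckle in the middle of one edge. Origin: on the underside, straight below the middle of the knuckle's bore. Plate: local x -76 to -16, y -25 to 25, z 0 to 10 mm; a neck 26 mm wide joins it to the knuckle, which points to +x. 0.13 to 0.25 kg, centre of mass near x = -41 mm.
- leaf_bore (a point): Middle of the loose leaf's knuckle bore, 10 mm above the leaf's underside; the bore axis is this frame's y axis. Knuckle 20 mm outer diameter, 26 mm long, bore 12 mm.
- spare_leaf: Another loose leaf, to be left alone: the same plate but with TWO knuckles, 13 mm long each, at the two ends of the edge, with a gap in the middle. Same origin and axes as the leaf.
- lock_pin: Headed pin, hanging upright in its holder: steel shank 10 mm diameter, 34 mm long, with a 6 mm tapered tip; dark ribbed round head 20 mm diameter, 22 mm high. Origin: the tip; z along the pin towards the head.
- pin_neck (a point): Point on the pin's axis in the underside of its head, 34 mm above the tip. In the holder it is 44 mm above the worktop.
- pin_holder: Fixed grey block 50 x 50 x 44 mm with a 13 mm hole in its top in which the pin hangs by its head. Origin: centre of its underside. To the right of the work a tall microscope is fixed on the worktop (about x 0.58, y -0.36 m): keep the arm clear of it, for instance by drawing the tool in to 0.43 m from the base axis while swinging past.
Not all that is in view belongs to the job. Of the things like the lock_pin, leave any that is orange or yellow; of the rest the smaller one is meant.

How it is judged:
By the outcome, as a careful person would: the job done as asked, in the order asked, and still so for the second after the job is handed in, while the arm keeps its last pose, push and grip.
It also fails if it takes over 61 s, if anything falls off the work surface, if the arm or the gripper's body presses on something with over 40 N, if the wrist force passes 120 N, or if a joint passes its speed limit or range.

### The arm

A 6-joint arm with a two-finger parallel gripper is mounted at the origin on a cart in front of the work surface, level with it; the furniture and walls round the work are solid. World frame = base frame: x ahead of the robot, y to its left, z up, the work surface at z = 0. Lengths are in m, angles in rad, forces in N, time in s.
With the tool pointing down it reaches from about 0.4 to 0.925 m from the base axis. Payload 12.5 kg.
Tool frame: the origin (TCP) lies between the finger pads; the fingertips stand manip.nose_length ahead of it and the grasp point (between the pads) lies 8 mm behind it (manip.nose_length is the distance from the TCP to the fingertips, in m); z points along the fingers, y is the direction in which the jaws open and shut (so a half turn about z gives the same grasp; the last joint's range is limited). The gripper opens to 95 mm and grips with 3 to 60 N. Pads are 20 mm wide; open, the fingers measure 119 mm over their backs; the gripper's body (75 mm by 180 mm) begins 59 mm behind the grasp point.
Start: joints at [-1.287, 0.491, 1.559, -0, 1.092, -0.106], TCP at [0.238, -0.578, 0.226] pointing down, gripper open.
Joint ranges: [-3.1, 3.1], [-0.84, 2.19], [0.05, 2.79], [-1.13, 4.28], [0.06, 2.93], [-2.69, 2.69]. Speed limits (rad/s): [2.22, 2.22, 2.79, 3.14, 3.14, 3.14].

### API

Orientations are given as a unit quaternion [w, x, y, z].
In Python, from cell import manip gives the robot as it stands.
- The arm moves only by the tool send_rows, never from a script. Its arguments are lists of equal length, an entry for each row: "travel": the shift along the tool's x, y, z in cm, a list of three; "delta_rot": the turn, a rotation vector about the tool's x, y, z in rad, a list of three; "hand": the closure in counts, from 0 (fully open) to 255 (shut). In form: {"travel": [[tx, ty, tz], ...], "delta_rot": [[wx, wy, wz], ...], "hand": [hand, ...]}. A call has exactly 8 rows; each row shifts and turns the pose as measured when the row begins, along the tool's axes as they then stand; what a row does not reach is not made up. A row lasts 1/8 s, in which the tool goes at most 62.5 mm and 10.7 degrees, less where a joint would pass 70% of its speed; a pose out of reach is approached as far as the arm can. A call with a gripper value outside its range is refused whole. The fingers move at their own pace and stop on an object; "newtons" is the grip in N (left out, the last holds). Time passes only in rows, so rows that do not move let the fingers close, or fill a call up. It gives the time, the measured TCP pose, the force and the opening at its end, in the units of the state.
- manip.get_state(): the state, without advancing time (a new reading comes with each control period).
- manip.get_image(name): name is "scene" or "top" or "wrist"; returns a dict with "image" (400x640x3 uint8, blue, green, red), "camera_matrix" (3x3 intrinsics, pixels), "R" (3x3) and "t" (3): a world point X has camera coordinates R X + t; the wrist camera has in their place "mount" (4x4, takes a point from camera to tool coordinates, whose origin is the TCP and whose axes are the flange's). Camera axes: x right, y down, z forward; pixel columns grow to the right and rows downward; lengths in m; the calibration is good to about 2 mm. The wrist camera is an equidistant fisheye: a pixel r from the principal point sees the ray r / f radians off the axis. A picture is of the moment at which its call begins: read the wrist's pose just before it. There is no depth.
- manip.sign_off(): hands the job in, once; it reports no verdict.
Trained networks look in a picture, given as the dict that the camera call returned (one of the last four; its "shot" number tells which), for a name from the list of things; names that differ only in an ending like _2 or _b are one class to them, and where a whole thing is asked for, a point or a joint stands for the part that bears it (a point fixed in the world has none). Each returns a list of dicts, best first, with "score" (0 to 1); they miss things now and then, are a little off and sometimes report something else, mostly with a low value. They report only what shows in the picture. A call takes as long as a camera call. They do not tell look-alikes from the thing itself.
- manip.recognise(picture, label): "xyz" ([x, y, z] in m, in world coordinates, good to about 4 mm: the middle of the surface that is visible of it).
- manip.outline_of(picture, label): "mask" (400x640 bool, what is visible of it).
- manip.spot_point(picture, label): "xyz" ([x, y, z] in m, in world coordinates, good to about 4 mm: a listed point, or the origin of a listed thing).
The state is a dict: "time": time; "qpos": joint angles; "dq": joint speeds; "effort": joint torques, N m; "eef_pos": TCP position; "ee_rot": TCP orientation; "wrist_force": force on the tool from outside, world axes, zero at the start; "torque": the same for the moment, N m; "finger_gap": opening from 0.0 (shut) to 1.0 (fully open).
Only numpy, scipy, OpenCV 4.12 (cv2) and the standard library are available. Lean on these libraries where they do the work, as an engineer would, in place of code of your own. Each camera call takes 0.05 s, during which the arm holds its last target.

## Working session

There is one attempt and no reset: what is moved stays moved. The work goes in short steps, Python scripts to look and compute and a tool call to move; the robot and the scene stay as the last step left them, time stands still between calls to the robot, and variables do not carry over. Pictures are saved under pics/ and viewed, and the job is handed in when it is done.

Besides the shell and the picture viewer there is one more tool, called after "Call:" as a command line: name --argument value ..., lists and objects as JSON in quotes. send_rows: Moves the arm, as the interface text tells. Its arguments: {"type":"object","properties":{"travel":{"type":"array","items":{"type":"array","items":{"type":"number"}}},"delta_rot":{"type":"array","items":{"type":"array","items":{"type":"number"}}},"hand":{"type":"array","items":{"type":"number"}},"newtons":{"type":"number"}},"required":["travel","delta_rot","hand"]}

```bash
ls -la; mkdir -p pics; cat > h.py <<'E'
import numpy as np, cv2
from cell import manip
from scipy.spatial.transform import Rotation as R
def save(im,n): cv2.imwrite(f'pics/{n}.png',im)
E
python3 - <<'E'
from h import *
s=manip.get_state(); print({k:np.round(v,3) for k,v in s.items()}, manip.nose_length)
for n in ['scene','top','wrist']:
    p=manip.get_image(n); save(p['image'],n+'0'); print(n,p['camera_matrix'].tolist(),p['shot'])
    for l in ['hinge_jig','leaf','spare_leaf','lock_pin','pin_holder']:
        try: print(l,[(np.round(d['xyz'],3).tolist(),round(d['score'],2)) for d in manip.recognise(p,l)][:4],'pt',[(np.round(d['xyz'],3).tolist(),round(d['score'],2)) for d in manip.spot_point(p,l)][:4])
        except Exception as e: print(l,e)
    for l in ['fork_hole','jamb_bore','leaf_bore','pin_neck']:
        try: print(l,[(np.round(d['xyz'],3).tolist(),round(d['score'],2)) for d in manip.spot_point(p,l)][:4])
        except Exception as e: print(l,e)
print(manip.get_state()['time'])
E
```

```text
total 12
drwxr-xr-x  3 agent agent 4096 Dec  6 09:29 .
drwxr-xr-x 23 root  root  4096 Dec  6 09:29 ..
drwxr-xr-x  2 agent agent 4096 Dec  6 09:29 pics
{'time': np.float64(0.0), 'qpos': array([-1.287,  0.492,  1.559, -0.   ,  1.092, -0.106]), 'dq': array([-0.001, -0.001,  0.001,  0.   ,  0.   ,  0.001]), 'effort': array([ 2.0000e-03, -6.1264e+01, -2.5818e+01,  6.9000e-02,  4.8000e-02,
       -0.0000e+00]), 'eef_pos': array([ 0.237, -0.578,  0.225]), 'ee_rot': array([-0.001,  0.981,  0.194, -0.   ]), 'wrist_force': array([ 0.062, -0.858, -0.072]), 'torque': array([-0.019, -0.036, -0.001]), 'finger_gap': np.float64(0.997)} 0.011
scene [[497.2476620883132, 0.0, 318.87337308438856], [0.0, 497.2476620883132, 197.75990142829102], [0.0, 0.0, 1.0]] 1
hinge_jig [([0.616, 0.072, 0.022], 0.86)] pt [([0.617, 0.035, -0.004], 0.78)]
leaf [([0.455, 0.238, 0.013], 0.96)] pt [([0.496, 0.246, 0.001], 0.62)]
spare_leaf [([0.529, 0.389, 0.01], 0.87)] pt [([0.571, 0.376, -0.002], 0.66)]
lock_pin [([0.469, -0.037, 0.06], 0.81), ([0.406, -0.04, 0.062], 0.73), ([0.495, 0.12, 0.049], 0.72), ([0.527, 0.389, 0.
[... 1014 characters left out ...]
], 0.64), ([0.498, 0.112, 0.004], 0.63), ([0.446, 0.032, 0.012], 0.48)]
pin_holder [([0.445, 0.043, 0.044], 0.88)] pt [([0.447, 0.039, 0.002], 0.85)]
fork_hole [([0.63, 0.114, 0.048], 0.61), ([0.446, 0.038, 0.0], 0.44)]
jamb_bore [([0.595, 0.03, 0.08], 0.8)]
leaf_bore [([0.485, 0.244, 0.011], 0.9)]
pin_neck [([0.406, -0.044, 0.043], 0.78), ([0.471, -0.039, 0.048], 0.75), ([0.446, 0.036, 0.003], 0.52), ([0.446, 0.037, 0.041], 0.46)]
wrist [[309.70691628693146, 0.0, 319.68399789216204], [0.0, 309.70691628693146, 200.559828316333], [0.0, 0.0, 1.0]] 3
hinge_jig [] pt []
leaf [] pt []
spare_leaf [] pt []
lock_pin [] pt []
pin_holder [] pt []
fork_hole []
jamb_bore []
leaf_bore []
pin_neck []
2.25
```

View pics/scene0.png

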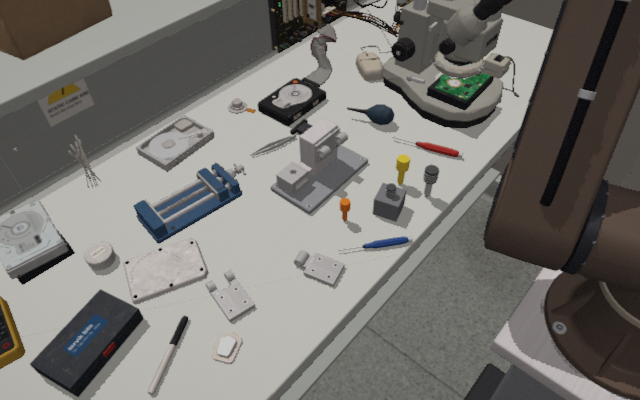

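View pics/top0.png

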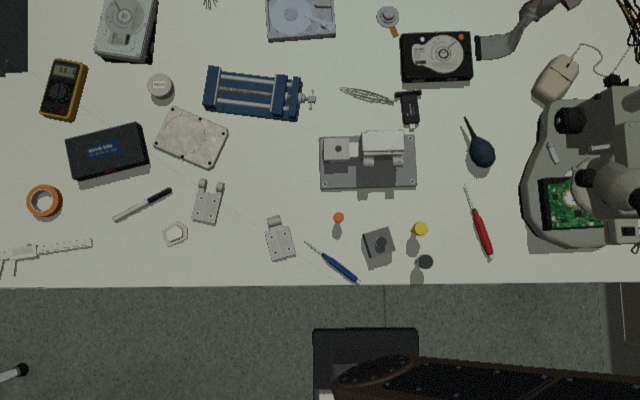

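View pics/wrist0.png

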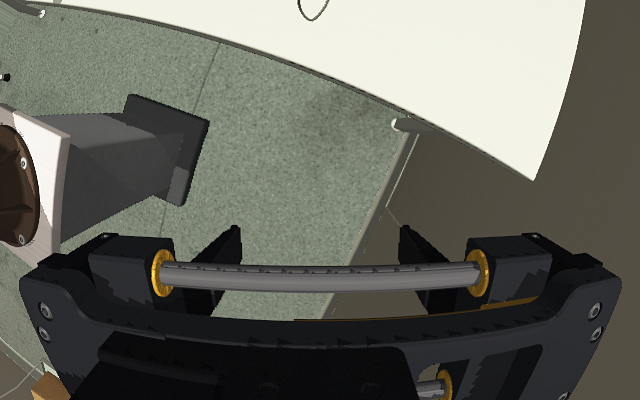

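```bash
python3 - <<'E'
import cv2,numpy as np
t=cv2.imread('pics/top0.png'); s=cv2.imread('pics/scene0.png')
a=cv2.resize(t[200:290,310:450],None,fx=5.5,fy=5.5,interpolation=cv2.INTER_CUBIC)
b=cv2.resize(s[140:230,320:450],None,fx=5.5,fy=5.5,interpolation=cv2.INTER_CUBIC)
cv2.imwrite('pics/ct.png',a);cv2.imwrite('pics/cs.png',b)
cv2.imwrite('pics/cj.png',cv2.resize(t[115:200,305:430],None,fx=6,fy=6,interpolation=cv2.INTER_CUBIC))
E
```

```text
(no output)
```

View pics/ct.png

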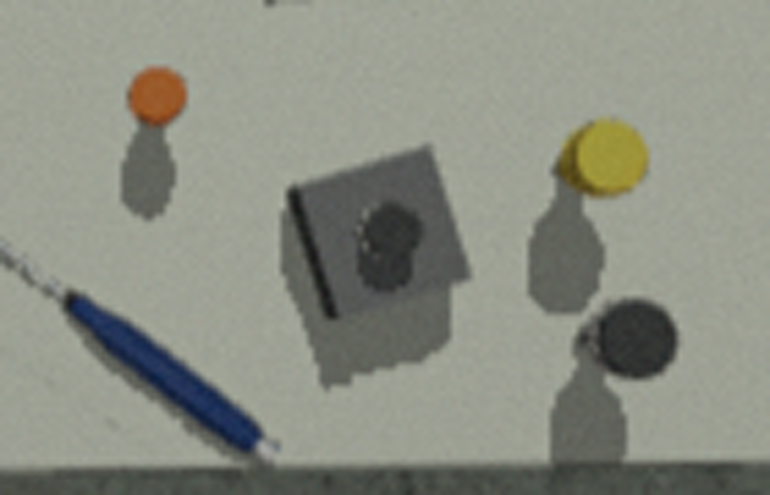

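View pics/cs.png

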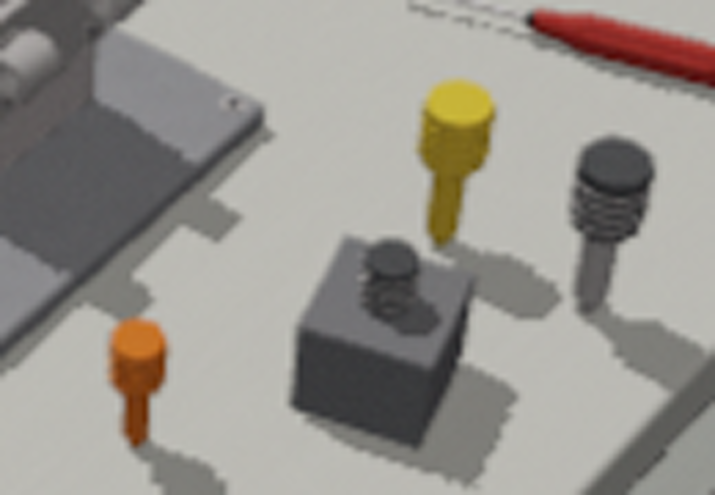

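View pics/cj.png

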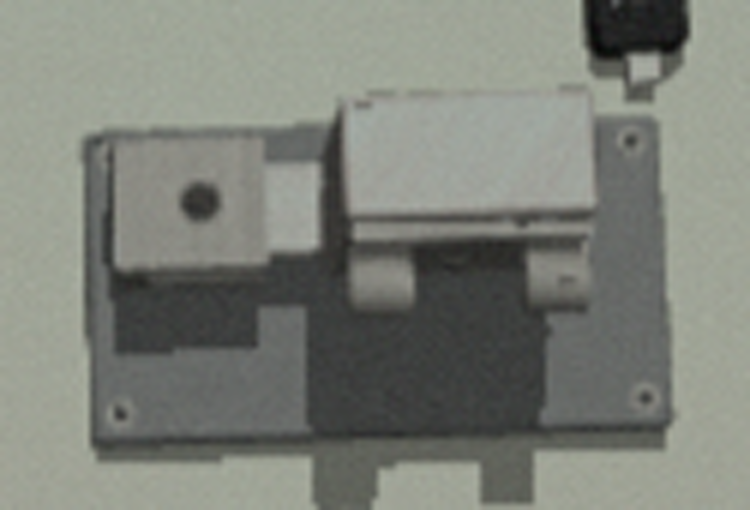

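Candidates for lock_pin in the top view are orange (338,218), yellow (420,229), large dark free-standing (425,262) and small dark in the holder (381,241). The one in the holder fits: it isn't orange or yellow, it's the smaller of the two dark ones, and it hangs in the grey block. The enlarged crops confirm this. The leaf to use is the single-knuckle one at (280,240); the two-knuckle one is at (207,200).

```bash
cat >> h.py <<'E'
def unproj(p,uv,z):
    K=p['camera_matrix'];Rm=np.array(p['R']);t=np.array(p['t'])
    d=Rm.T@(np.linalg.inv(K)@np.array([uv[0],uv[1],1.])); c=-Rm.T@t
    return c+d*(z-c[2])/d[2]
def proj(p,X):
    c=np.array(p['R'])@X+np.array(p['t']); q=np.array(p['camera_matrix'])@c; return q[:2]/q[2]
def pose():
    s=manip.get_state(); q=s['ee_rot']; return np.array(s['eef_pos']),R.from_quat([q[1],q[2],q[3],q[0]]),s
def yaw_rot(deg): # tool down, tool x at yaw deg
    a=np.radians(deg); x=np.array([np.cos(a),np.sin(a),0]);z=np.array([0,0,-1.]);y=np.cross(z,x)
    return R.from_matrix(np.c_[x,y,z])
def wproj(p,T,X): # world pt -> wrist pixel ; T=(pos,Rot)
    M=np.linalg.inv(np.array(p['mount'])); c=T[1].inv().apply(np.atleast_2d(X)-T[0]); c=c@M[:3,:3].T+M[:3,3]
    th=np.arctan2(np.hypot(c[:,0],c[:,1]),c[:,2]); ph=np.arctan2(c[:,1],c[:,0]); K=p['camera_matrix']
    return np.c_[K[0,2]+K[0,0]*th*np.cos(ph),K[1,2]+K[1,1]*th*np.sin(ph)]
def wray(p,T,uv):
    K=p['camera_matrix']; d=(np.array(uv,float)-[K[0,2],K[1,2]])/[K[0,0],K[1,1]]; th=np.hypot(*d)
    v=np.r_[d/ (th+1e-12)*np.sin(th),np.cos(th)]; M=np.array(p['mount'])
    return T[1].apply(M[:3,3])+T[0], T[1].apply(M[:3,:3]@v)
def wunproj(p,T,uv,z):
    o,d=wray(p,T,uv); return o+d*(z-o[2])/d[2]
def delta(pos,Rt,n=1,start=None):
    p0,R0=(pose()[:2] if start is None else start)
    rv=(R0.inv()*Rt).as_rotvec(); Ra=R0; pa=p0
    for i in range(n):
        Rn=R0*R.from_rotvec(rv*(i+1)/n); pn=p0+(pos-p0)*(i+1)/n
        print('t(cm)',np.round(Ra.inv().apply(pn-pa)*100,2).tolist(),'r',np.round((Ra.inv()*Rn).as_rotvec(),4).tolist()); Ra,pa=Rn,pn
E
python3 - <<'E'
from h import *
p=manip.get_image('top'); w=manip.get_image('wrist')
import pickle; pickle.dump((p,),open('top.pkl','wb'))
print(np.round(w['mount'],3).tolist()); print('cam',-np.array(p['R']).T@p['t'])
print('pin head top',unproj(p,(381.45,241.6),.066)); print('fork hole',unproj(p,(338.3,148.3),.048))
# baseplate corners in crop z=12
for c in [(85,132),(657,118),(670,425),(97,440)]: print('corner',unproj(p,(c[0]/6+305,c[1]/6+115),.012))
# polar plan
P,Rr,s=pose(); r=np.hypot(*P[:2]); a=np.arctan2(P[1],P[0]); print(r,a)
tr=Rr; 
def path(pts):
    global P,Rr
    for (rr,aa,z,yw) in pts:
        n=np.array([rr*np.cos(aa),rr*np.sin(aa),z]); Rn=yaw_rot(yw); d=Rr.inv().apply(n-P); print(np.round(d*100,1).tolist(),np.round((Rr.inv()*Rn).as_rotvec(),3).tolist(), round(np.linalg.norm(d)*1000)); P,Rr=n,Rn
    print(P)
E
```

```text
[[-0.0, -0.968, -0.249, 0.068], [1.0, 0.0, -0.002, 0.001], [0.002, -0.249, 0.968, -0.159], [0.0, 0.0, 0.0, 1.0]]
cam [0.42265388 0.15690769 0.95661728]
pin head top [0.44563535 0.03474813 0.066     ]
fork hole [0.63283323 0.11348225 0.048     ]
corner [0.66564896 0.15124643 0.012     ]
corner [ 0.66828777 -0.04744179  0.012     ]
corner [ 0.56054324 -0.0481189   0.012     ]
corner [0.55755284 0.14836687 0.012     ]
0.6250058798202708 -1.1809623428199965
```

Call:
send_rows --travel '[[0,-4.9,0],[0,-4.9,0],[0,-4.9,0],[0,-4.8,0],[5.6,-0.4,0],[5.6,-0.4,0],[5.6,-0.4,0],[5.6,-0.4,0]]' --delta_rot '[[0,0,0],[0,0,0],[0,0,0],[0,0,0],[0,0,-0.131],[0,0,-0.131],[0,0,-0.131],[0,0,-0.131]]' --hand '[100,100,100,100,100,100,100,100]' --newtons 30

```text
time: 3.35
eef_pos: [0.3388, -0.2555, 0.2257]
ee_rot: [0.002, 0.896, 0.444, 0.0]
wrist_force: [1.0, -0.9, -0.2]
finger_gap: 0.61
```

Call:
send_rows --travel '[[5.1,0.1,0],[5.1,0.1,0],[5.1,0.1,0],[5.1,0.1,0],[5.1,0.1,0],[5.1,0.1,0],[0,0,4],[0,0,3]]' --delta_rot '[[0,0,-0.12],[0,0,-0.12],[0,0,-0.12],[0,0,-0.12],[0,0,-0.12],[0,0,-0.06],[0,0,0],[0,0,0]]' --hand '[100,100,100,100,100,100,100,100]'

```text
time: 4.35
eef_pos: [0.451, 0.0373, 0.1562]
ee_rot: [0.006, 0.693, 0.721, 0.002]
wrist_force: [0.2, -0.1, -0.4]
finger_gap: 0.609
```

```bash
python3 - <<'E'
from h import *
T=pose(); print(T[0],T[1].as_matrix().round(3).tolist(),T[2]['qpos'].round(3) if hasattr(T[2]['qpos'],'round') else T[2]['qpos'])
p=manip.get_image('wrist'); save(p['image'],'w1')
import pickle; pickle.dump((p,T[0],T[1]),open('w1.pkl','wb'))
print('TCP px',wproj(p,T,T[0]),'pred head',wproj(p,T,[.4456,.0347,.066]), 'pred forkhole',wproj(p,T,[.6328,.1135,.048]))
for l in ['pin_neck','fork_hole','jamb_bore']: print(l,[(np.round(d['xyz'],3).tolist(),round(d['score'],2)) for d in manip.spot_point(p,l)][:4])
E
```

```text
[0.45103415 0.0372641  0.15615167] [[-0.04, 0.999, 0.012], [0.999, 0.04, -0.006], [-0.006, 0.012, -1.0]] [-0.061  0.345  2.054 -0.007  0.73  -0.096]
TCP px [[322.30259759 249.44594474]] pred head [[313.57428536 208.50263761]] pred forkhole [[508.23329929 131.77731956]]
pin_neck [([0.496, 0.117, 0.041], 0.67), ([0.45, 0.034, 0.044], 0.65), ([0.472, -0.038, 0.044], 0.64)]
fork_hole [([0.632, 0.118, 0.047], 0.87)]
jamb_bore [([0.598, 0.033, 0.086], 0.76)]
```

View pics/w1.png

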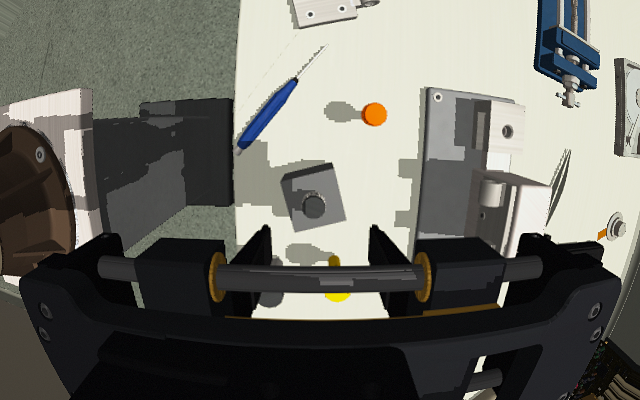

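```bash
python3 - <<'E'
from h import *
import pickle
p,P,Rr=pickle.load(open('w1.pkl','rb')); T=(P,Rr)
im=p['image']
a=cv2.resize(im[160:235,275:350],None,fx=8,fy=8,interpolation=cv2.INTER_CUBIC)
b=cv2.resize(im[95:170,470:545],None,fx=8,fy=8,interpolation=cv2.INTER_CUBIC)
# predicted outline overlays
def circ(c,r,z): t=np.linspace(0,2*np.pi,60); return np.c_[c[0]+r*np.cos(t),c[1]+r*np.sin(t),np.full(60,z)]
def dr(img,pts,ox,oy,col): cv2.polylines(img,[np.int32((pts+.5-[ox,oy])*8)],True,col,1)
dr(a,wproj(p,T,circ((.4456,.0347),.01,.066)),275,160,(0,255,255)); dr(b,wproj(p,T,circ((.6328,.1135),.006,.048)),470,95,(0,0,255))
save(np.hstack([a,b])[:, :][::1],'w1c')
cv2.imwrite('pics/w1c.png',cv2.resize(np.hstack([a,b]),(800,400)))
for uv in [(314,207),(508,131)]: print(wunproj(p,T,uv,.066 if uv[0]<400 else .048))
E
```

```text
[0.44590971 0.03601654 0.066     ]
[0.63242117 0.11422826 0.048     ]
```

View pics/w1c.png

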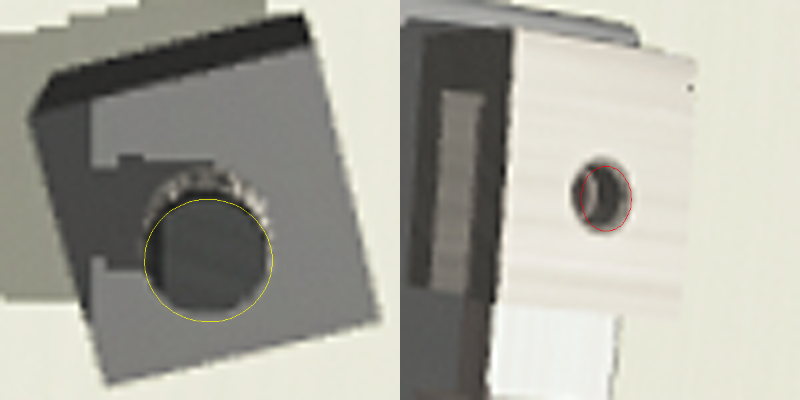

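```bash
python3 - <<'E'
from h import *
delta(np.array([.4465,.036,.100]),yaw_rot(90.8),2)
E
```

```text
t(cm) [0.01, -0.27, 2.87] r [0.0056, 0.0029, 0.0119]
t(cm) [-0.0, -0.26, 2.87] r [0.0056, 0.0029, 0.0119]
```

Call:
send_rows --travel '[[0,-0.27,3.6],[0,-0.26,3.5],[0,0,0],[0,0,0],[0,0,0],[0,0,0],[0,0,0],[0,0,0]]' --delta_rot '[[0.0056,0.003,0.012],[0.0056,0.003,0.012],[0,0,0],[0,0,0],[0,0,0],[0,0,0],[0,0,0],[0,0,0]]' --hand '[100,100,100,100,100,100,100,100]'

```text
time: 5.55
eef_pos: [0.4521, 0.0345, 0.0941]
ee_rot: [0.006, 0.703, 0.711, 0.005]
wrist_force: [0.3, -0.2, 0.2]
finger_gap: 0.608
```

```bash
cat >> h.py <<'E'
def circ(c,r,z): t=np.linspace(0,2*np.pi,60); return np.c_[c[0]+r*np.cos(t),c[1]+r*np.sin(t),np.full(60,z)]
def crop(im,x0,y0,x1,y1,f): return cv2.resize(im[y0:y1,x0:x1],None,fx=f,fy=f,interpolation=cv2.INTER_CUBIC)
def dr(img,pts,x0,y0,f,col,closed=True): cv2.polylines(img,[np.int32((np.asarray(pts)+.5-[x0,y0])*f)],closed,col,1)
def wshot(n):
    import pickle
    T=pose(); p=manip.get_image('wrist'); save(p['image'],n); pickle.dump((p,T[0],T[1]),open(n+'.pkl','wb')); return p,T
E
python3 - <<'E'
from h import *
p,T=wshot('w2'); print(T[0],T[1].as_matrix().round(4).tolist())
c=wproj(p,T,[.4465,.036,.066])[0]; print(c)
x0,y0=int(c[0])-40,int(c[1])-40
a=crop(p['image'],x0,y0,x0+80,y0+80,7)
dr(a,wproj(p,T,circ((.4465,.036),.01,.066)),x0,y0,7,(0,255,255)); save(a,'w2c'); print(x0,y0)
E
```

```text
[0.45205698 0.0344858  0.0941472 ] [[-0.0117, 0.9998, 0.0155], [0.9999, 0.0117, -0.0009], [-0.001, 0.0155, -0.9999]]
[312.61305506 229.68179048]
272 189
```

View pics/w2c.png

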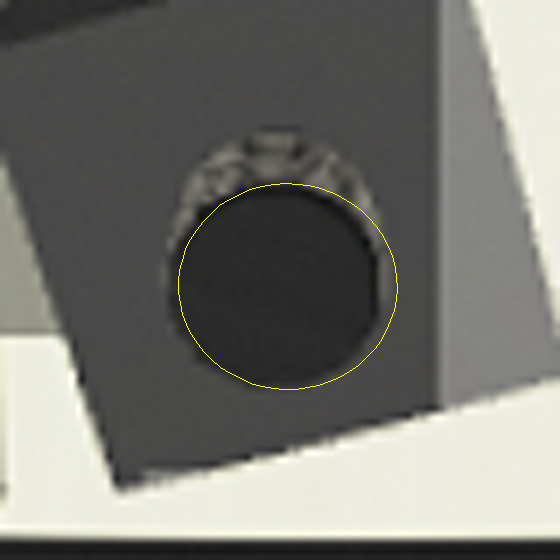

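Call:
send_rows --travel '[[0.15,-0.65,0],[0,-0.2,1],[0,0,1],[0,0,1],[0,0,0.5],[0,0,0],[0,0,0],[0,0,0]]' --delta_rot '[[0.016,0.001,0],[0.005,0,0],[0,0,0],[0,0,0],[0,0,0],[0,0,0],[0,0,0],[0,0,0]]' --hand '[100,100,100,100,100,100,100,100]'

```text
time: 6.6
eef_pos: [0.4424, 0.036, 0.0558]
ee_rot: [-0.003, 0.703, 0.711, -0.003]
wrist_force: [0.9, 0.4, 0.1]
finger_gap: 0.607
```

```bash
python3 - <<'E'
from h import *
T=pose(); print(T[0],T[1].as_matrix().round(4).tolist(),np.abs(T[2]['dq']).max())
delta(np.array([.4455,.036,.058]),yaw_rot(90.8))
E
```

```text
[0.44242347 0.0360067  0.05582607] [[-0.0118, 0.9999, -0.0086], [0.9999, 0.0118, 0.0], [0.0001, -0.0086, -1.0]] 0.0023977337858781395
t(cm) [-0.0, 0.31, -0.22] r [-0.0086, -0.0002, -0.0022]
```

Call:
send_rows --travel '[[0,0.31,-0.2],[0,0,0],[0,0,0],[0,0,0],[0,0,0],[0,0,0],[0,0,0],[0,0,0]]' --delta_rot '[[-0.0086,0,0],[0,0,0],[0,0,0],[0,0,0],[0,0,0],[0,0,0],[0,0,0],[0,0,0]]' --hand '[100,100,255,255,255,255,255,255]' --newtons 40

```text
time: 7.6
eef_pos: [0.446, 0.036, 0.0585]
ee_rot: [0.001, 0.703, 0.711, 0.001]
wrist_force: [-0.1, 0.5, -1.1]
finger_gap: 0.201
```

```bash
python3 - <<'E'
from h import *
T=pose(); print(T[0],T[1].as_matrix().round(4).tolist(),np.abs(T[2]['dq']).max())
p,T=wshot('w3')
E
```

```text
[0.4460144  0.03604897 0.05847973] [[-0.0118, 0.9999, 0.0018], [0.9999, 0.0118, 0.0001], [0.0001, 0.0018, -1.0]] 0.0025833592106217374
```

View pics/w3.png

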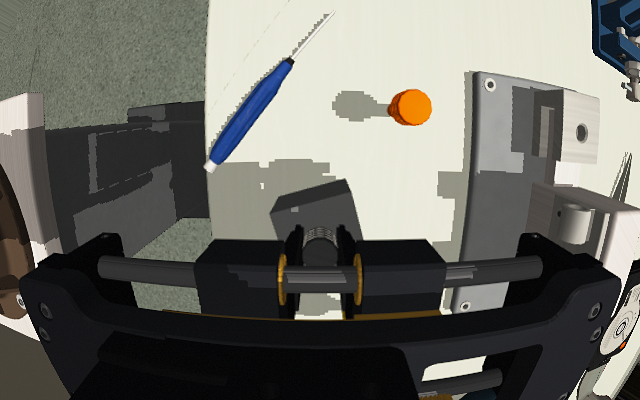

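Call:
send_rows --travel '[[0,0,-3.5],[0,0,-3.8],[1.6,3.7,0],[1.9,4.5,0],[1.9,4.5,0],[1.5,3.6,0],[0.4,1,0],[0,0,0]]' --delta_rot '[[0,0,0],[0,0,0],[0,0,0],[0,0,0],[0,0,0],[0,0,0],[0,0,0],[0,0,0]]' --hand '[255,255,255,255,255,255,255,255]'

```text
time: 8.65
eef_pos: [0.6213, 0.113, 0.1331]
ee_rot: [-0.0, 0.703, 0.711, -0.0]
wrist_force: [0.0, -0.7, 0.3]
finger_gap: 0.201
```

```bash
python3 - <<'E'
from h import *
p,T=wshot('w4'); print(T[0],T[1].as_matrix().round(4).tolist(),np.abs(T[2]['dq']).max(),T[2]['finger_gap'])
t=manip.get_image('top'); s=manip.get_image('scene')
import pickle; pickle.dump((t,s),open('ts4.pkl','wb'))
P=T[0]
tip=P+[0,0,-.0485]; print('tip est',tip, proj(s,tip), proj(s,np.array([.6325,.114,.048])))
c=proj(s,tip); x0,y0=int(c[0])-50,int(c[1])-45; a=crop(s['image'],x0,y0,x0+100,y0+90,6)
dr(a,[proj(s,tip),proj(s,tip+[0,0,.034])],x0,y0,6,(0,0,255),False)
dr(a,[proj(s,q) for q in circ((.6325,.114),.006,.048)],x0,y0,6,(0,255,0)); save(a,'s4c')
save(p['image'][60:340,180:560],'w4c')
E
```

```text
[0.62132918 0.11304911 0.13310676] [[-0.0109, 0.9999, -0.001], [0.9999, 0.0109, 0.0001], [0.0001, -0.001, -1.0]] 0.009909554257348557 0.20085835621542455
tip est [0.62132918 0.11304911 0.08460676] [296.7283021  158.65615033] [293.23067897 169.78352107]
```

View pics/s4c.png

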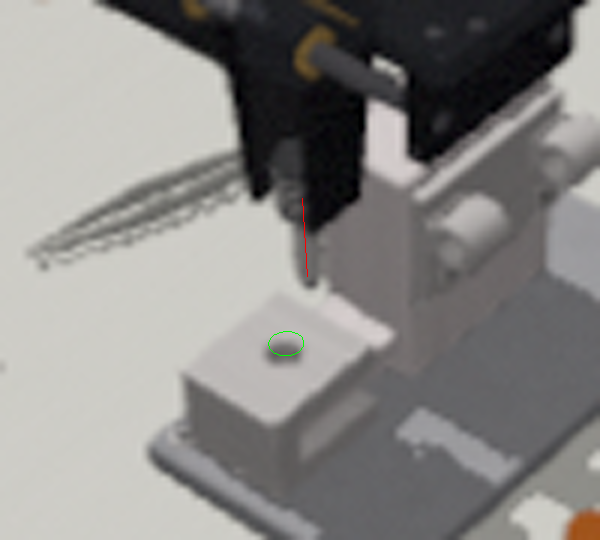

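View pics/w4.png

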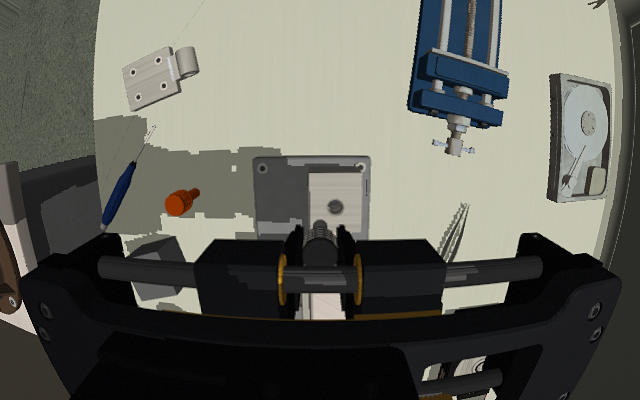

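```bash
python3 - <<'E'
from h import *
import pickle
p,P,Rr=pickle.load(open('w4.pkl','rb')); T=(P,Rr); im=p['image']
x0,y0=285,165;f=6
a=crop(im,x0,y0,x0+90,y0+95,f)
dr(a,wproj(p,T,circ((.6325,.114),.006,.048)),x0,y0,f,(0,0,255))
for dz in [-.0145,.0075]: dr(a,wproj(p,T,circ(P[:2],.01,P[2]+dz)),x0,y0,f,(0,255,255))
save(a,'w4c'); print(wunproj(p,T,(335,207),.048))
E
```

```text
[0.63226858 0.11401892 0.048     ]
```

View pics/w4c.png

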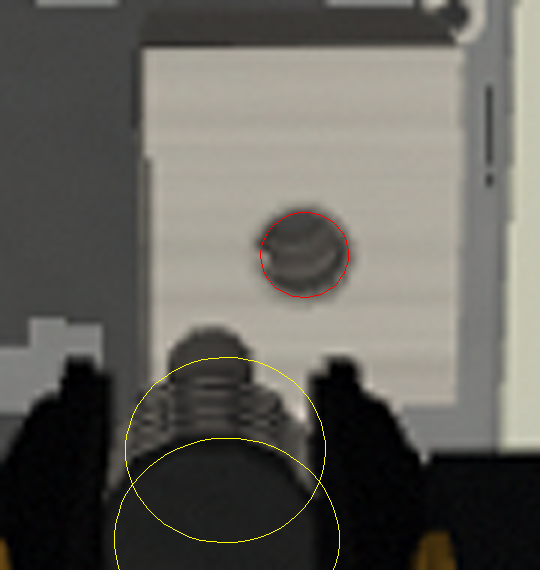

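Call:
send_rows --travel '[[0.1,1.2,0],[0,0,1.2],[0,0,1.2],[0,0,0.8],[0,0,0],[0,0,0],[0,0,0],[0,0,0]]' --delta_rot '[[-0.001,0,0],[0,0,0],[0,0,0],[0,0,0],[0,0,0],[0,0,0],[0,0,0],[0,0,0]]' --hand '[255,255,255,255,255,255,255,255]'

```text
time: 9.8
eef_pos: [0.6324, 0.113, 0.0997]
ee_rot: [-0.0, 0.704, 0.71, -0.0]
wrist_force: [-0.6, -0.5, -1.1]
finger_gap: 0.2
```

```bash
python3 - <<'E'
from h import *
p,T=wshot('w5'); P=T[0]; print(P,T[1].as_matrix().round(4).tolist(),np.abs(T[2]['dq']).max(),T[2]['finger_gap'])
t=manip.get_image('top');s=manip.get_image('scene')
im=p['image']; x0,y0=270,160;f=6
a=crop(im,x0,y0,x0+100,y0+95,f)
dr(a,wproj(p,T,circ((.6325,.114),.006,.048)),x0,y0,f,(0,0,255))
for dz,r in [(-.0485,.003),(-.0425,.005)]: dr(a,wproj(p,T,circ(P[:2],r,P[2]+dz)),x0,y0,f,(0,255,255))
save(a,'w5c')
c=proj(s,P+[0,0,-.0485]); x0,y0=int(c[0])-30,int(c[1])-30; a=crop(s['image'],x0,y0,x0+60,y0+60,8)
dr(a,[proj(s,q) for q in circ(P[:2],.005,P[2]-.0425)],x0,y0,8,(0,255,255))
dr(a,[proj(s,q) for q in circ((.6325,.114),.006,.048)],x0,y0,8,(0,0,255)); save(a,'s5c')
E
```

```text
[0.6323863  0.11296614 0.09967618] [[-0.0095, 1.0, -0.0002], [1.0, 0.0095, 0.0], [0.0, -0.0002, -1.0]] 0.002169583958173432 0.20040166801937875
```

View pics/w5c.png

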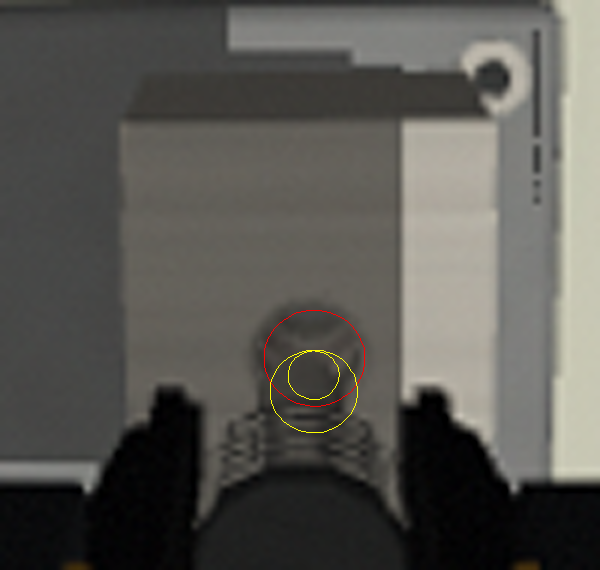

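View pics/s5c.png

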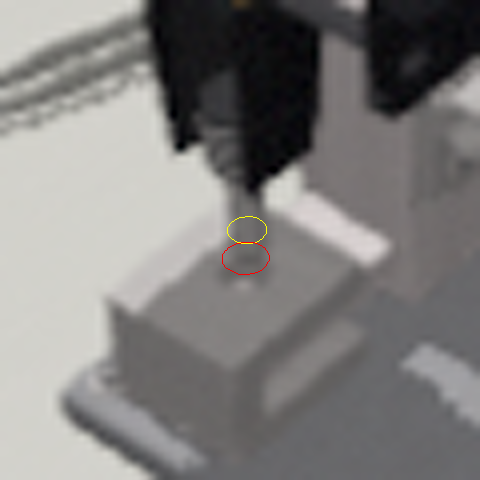

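```bash
python3 - <<'E'
from h import *
import pickle
p,P,Rr=pickle.load(open('w5.pkl','rb'))
def enh(c): 
    g=cv2.cvtColor(c,cv2.COLOR_BGR2GRAY).astype(float); lo,hi=np.percentile(g,[2,90]); return np.uint8(np.clip((g-lo)/(hi-lo),0,1)*255)
im=p['image']; a=crop(enh(im[190:250,290:350]),0,0,60,60,9)
save(a,'w5e')
t,s=None,None
E
python3 - <<'E'
import cv2,numpy as np
a=cv2.imread('pics/s5c.png',0)[180:320,180:320].astype(float); lo,hi=40,140
cv2.imwrite('pics/s5e.png',cv2.resize(np.uint8(np.clip((a-lo)/(hi-lo),0,1)*255),None,fx=4,fy=4))
E
```

```text
(no output)
```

View pics/w5e.png

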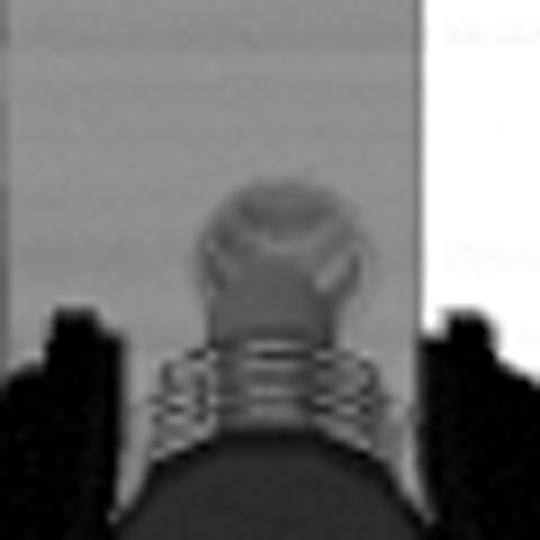

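View pics/s5e.png

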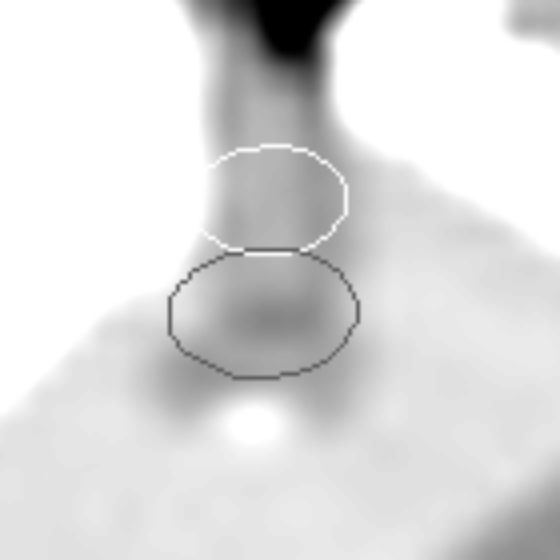

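Call:
send_rows --travel '[[0.13,0.08,0],[0.01,0.01,0],[0,0,0.3],[0,0,0.3],[0,0,0.3],[0,0,0.3],[0,0,0],[0,0,0]]' --delta_rot '[[0,0,0],[0,0,0],[0,0,0],[0,0,0],[0,0,0],[0,0,0],[0,0,0],[0,0,0]]' --hand '[255,255,255,255,255,255,255,255]'

```text
time: 10.95
eef_pos: [0.6332, 0.1145, 0.0865]
ee_rot: [-0.0, 0.704, 0.71, -0.0]
wrist_force: [0.8, -0.0, -1.0]
finger_gap: 0.2
```

```bash
python3 - <<'E'
from h import *
p,T=wshot('w6'); P=T[0]; print(P,T[1].as_matrix().round(4)[:,2].tolist(),T[2]['wrist_force'],T[2]['torque'],T[2]['finger_gap'])
im=p['image']; save(crop(im,285,175,360,250,7),'w6c')
E
```

```text
[0.63318279 0.11447451 0.08651707] [-0.0008, -0.0, -1.0] [ 0.83376884 -0.03188615 -0.99603255] [-0.06707248 -0.10112817 -0.02280695] 0.2002443849499992
```

View pics/w6c.png

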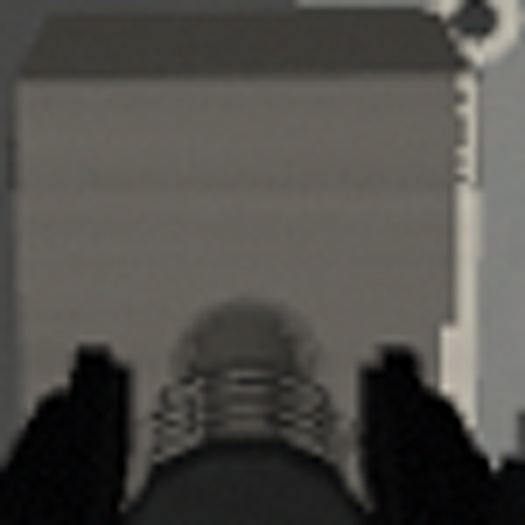

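Call:
send_rows --travel '[[0,0,0.3],[0,0,0.3],[0,0,0.3],[0,0,0.3],[0,0,0.3],[0,0,0.3],[0,0,0],[0,0,0]]' --delta_rot '[[0,0,0],[0,0,0],[0,0,0],[0,0,0],[0,0,0],[0,0,0],[0,0,0],[0,0,0]]' --hand '[255,255,255,255,255,255,255,255]'

```text
time: 12.0
eef_pos: [0.6332, 0.1145, 0.0672]
ee_rot: [-0.0, 0.704, 0.71, -0.0]
wrist_force: [-0.2, 0.3, -0.9]
finger_gap: 0.199
```

Call:
send_rows --travel '[[0,0,0.25],[0,0,0.2],[0,0,0.15],[0,0,0.1],[0,0,0.1],[0,0,0.1],[0,0,0.1],[0,0,0.1]]' --delta_rot '[[0,0,0],[0,0,0],[0,0,0],[0,0,0],[0,0,0],[0,0,0],[0,0,0],[0,0,0]]' --hand '[255,255,255,255,255,255,255,255]'

```text
time: 13.0
eef_pos: [0.6333, 0.1145, 0.0625]
ee_rot: [0.001, 0.704, 0.711, 0.001]
wrist_force: [-3.8, -0.5, 10.2]
finger_gap: 0.204
```

```bash
python3 - <<'E'
from h import *
p,T=wshot('w7'); P=T[0]; print(P,T[1].as_matrix().round(4)[:,2].tolist(),T[2]['wrist_force'],T[2]['finger_gap'])
s=manip.get_image('scene'); c=proj(s,P); x0,y0=int(c[0])-40,int(c[1])-40
a=np.hstack([cv2.resize(crop(p['image'],285,175,360,250,5),(400,400)),cv2.resize(crop(s['image'],x0,y0,x0+80,y0+80,5),(400,400))]); save(a,'w7c')
E
```

```text
[0.63331788 0.11446932 0.06245421] [0.0025, -0.0, -1.0] [-3.75823036 -0.45331122 10.152846  ] 0.2041031847202099
```

View pics/w7c.png

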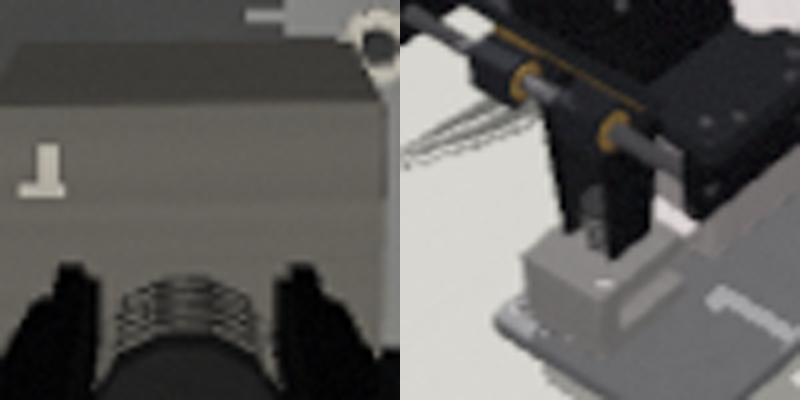

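Call:
send_rows --travel '[[0,0,0.25],[0,0,0.25],[0,0,0],[0,0,0],[0,0,0],[0,0,0],[0,0,-2.5],[0,0,-4]]' --delta_rot '[[0,0,0],[0,0,0],[0,0,0],[0,0,0],[0,0,0],[0,0,0],[0,0,0],[0,0,0]]' --hand '[255,255,255,100,100,100,100,100]'

```text
time: 14.1
eef_pos: [0.6318, 0.1144, 0.1255]
ee_rot: [-0.0, 0.704, 0.711, -0.001]
wrist_force: [0.1, -0.4, 0.2]
finger_gap: 0.596
```

```bash
python3 - <<'E'
from h import *
p,T=wshot('w8'); P=T[0]; print(P,T[1].as_matrix().round(4).tolist(),T[2]['wrist_force'],T[2]['finger_gap'],T[2]['qpos'])
t=manip.get_image('top'); import pickle; pickle.dump(t,open('t8.pkl','wb')); save(t['image'],'t8')
x0,y0=280,190;f=6; print(wproj(p,T,[.6333,.1145,.07]))
a=crop(p['image'],270,150,370,250,6)
for z in (.048,.070): dr(a,wproj(p,T,circ((.6333,.1145),.01,z)),270,150,6,(0,255,255))
save(a,'w8c')
for l in ['leaf_bore','leaf']: print(l,[(np.round(d['xyz'],4).tolist(),round(d['score'],2)) for d in manip.spot_point(p,l)][:2],[(np.round(d['xyz'],4).tolist(),round(d['score'],2)) for d in manip.spot_point(t,l)][:2])
E
```

```text
[0.63184268 0.11435864 0.12548884] [[-0.0101, 0.9999, -0.0014], [0.9999, 0.0101, -0.0005], [-0.0005, -0.0014, -1.0]] [ 0.140848   -0.44667672  0.1650631 ] 0.5962903856565499 [ 7.64201130e-02  6.22109596e-01  1.61261449e+00 -5.52480440e-04
  9.08265820e-01  6.66823878e-02]
[[323.81396674 218.82859482]]
leaf_bore [([0.4881, 0.2445, 0.0056], 0.69), ([0.6326, 0.1188, 0.0432], 0.37)] [([0.4892, 0.2429, 0.0108], 0.6)]
leaf [([0.4891, 0.2483, -0.0002], 0.98)] [([0.4894, 0.2462, 0.0046], 0.61)]
```

View pics/w8c.png

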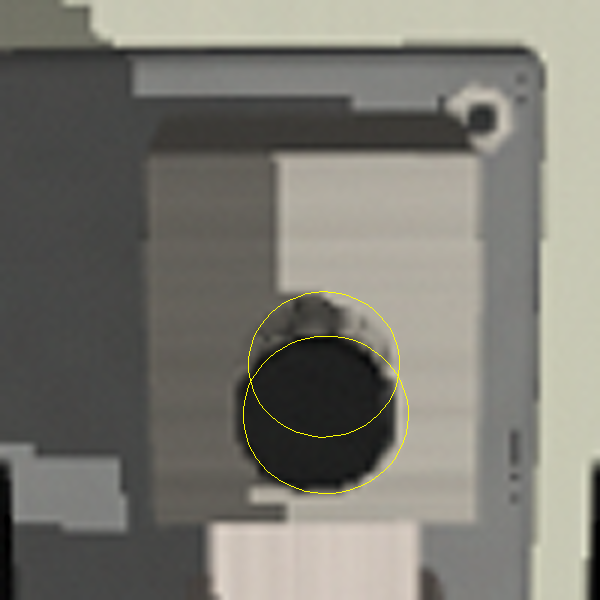

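View pics/w8.png

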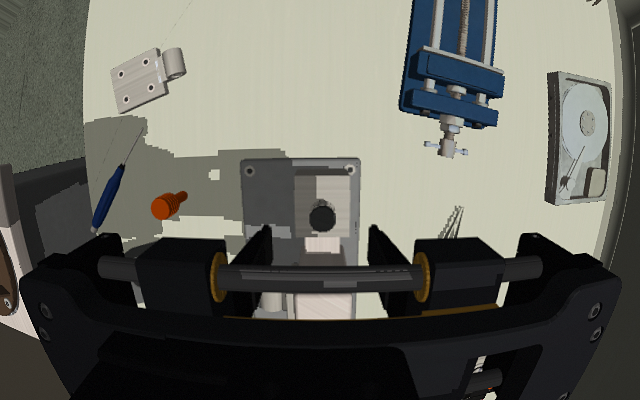

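```bash
python3 - <<'E'
from h import *
import pickle
t=pickle.load(open('t8.pkl','rb')); p,P,Rr=pickle.load(open('w8.pkl','rb'))
a=crop(t['image'],250,205,320,275,8); save(a,'t8leaf')
b=crop(p['image'],100,40,200,120,7); save(b,'w8leaf')
E
```

```text
(no output)
```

View pics/t8leaf.png

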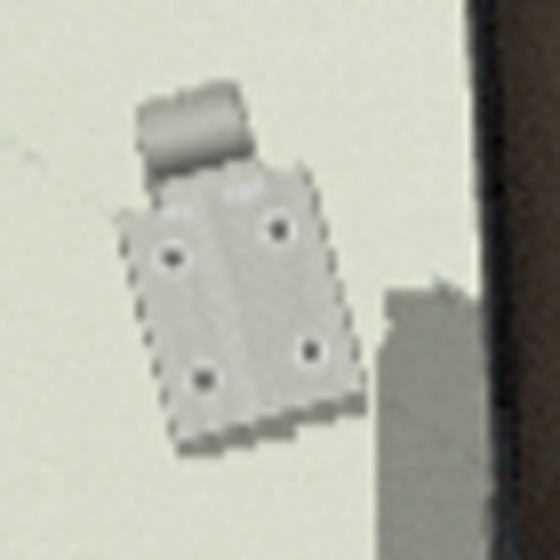

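View pics/w8leaf.png

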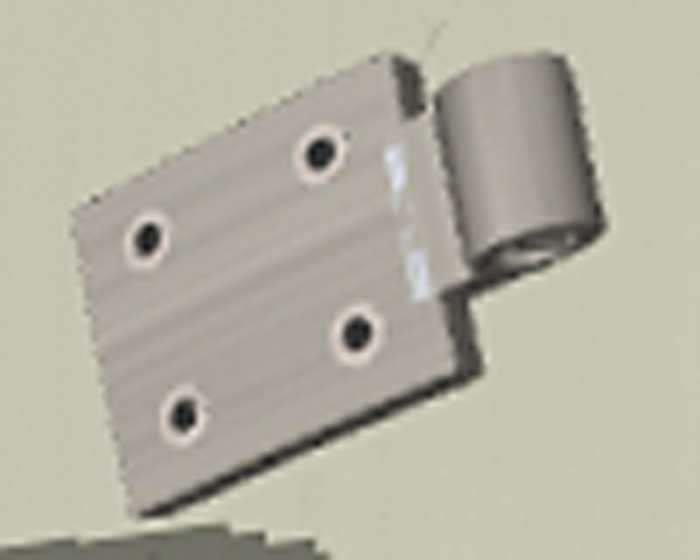

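```bash
python3 - <<'E'
from h import *
import pickle
t=pickle.load(open('t8.pkl','rb')); p,P,Rr=pickle.load(open('w8.pkl','rb')); T=(P,Rr)
ht=[(172,257),(278,229),(311,350),(204,380)]; hw=[(319,154),(357,333),(183,414),(147,239)]  # FL,FR,RR,RL
A=np.array([unproj(t,(250+u/8-.44,205+v/8-.44),.010) for u,v in ht])[:,:2]+[.00045,.00115]
B=np.array([wunproj(p,T,(100+u/7-.43,40+v/7-.43),.010) for u,v in hw])[:,:2]+[.0011,0]
for M in (A,B):
    c=M.mean(0); d=(M[0]+M[1]-M[2]-M[3])/2; e=(M[0]+M[3]-M[1]-M[2])/2
    print(M.round(4).tolist(),'c',c.round(4),'yaw',np.degrees(np.arctan2(d[1],d[0])),np.degrees(np.arctan2(-e[0],e[1])),'size',np.linalg.norm(d),np.linalg.norm(e))
    y=np.arctan2(d[1],d[0]); print('origin',c+.046*np.array([np.cos(y),np.sin(y)]))
E
```

```text
[[0.4599, 0.2528], [0.4667, 0.2258], [0.436, 0.2175], [0.4287, 0.2447]] c [0.4478 0.2352] yaw 14.84610814823511 14.596047719610945 size 0.03208381298693574 0.028020781216618492
origin [0.4922855  0.24697458]
[[0.4592, 0.2513], [0.4665, 0.2244], [0.4355, 0.2163], [0.4283, 0.2433]] c [0.4474 0.2338] yaw 14.519929376814806 15.11129987403338 size 0.0320015095248422 0.027954635973279927
origin [0.4919174 0.2453659]
```

```bash
python3 - <<'E'
from h import *
delta(np.array([.4515,.2353,.11]),yaw_rot(14.8),8)
E
```

```text
t(cm) [1.53, -2.24, 0.19] r [0.0, 0.0, 0.1653]
t(cm) [1.14, -2.46, 0.19] r [0.0, 0.0, 0.1653]
t(cm) [0.72, -2.62, 0.19] r [0.0, 0.0, 0.1653]
t(cm) [0.28, -2.7, 0.19] r [0.0, 0.0, 0.1653]
t(cm) [-0.16, -2.71, 0.19] r [0.0, 0.0, 0.1653]
t(cm) [-0.61, -2.65, 0.19] r [0.0, 0.0, 0.1653]
t(cm) [-1.04, -2.51, 0.19] r [0.0, 0.0, 0.1653]
t(cm) [-1.43, -2.31, 0.19] r [0.0, 0.0, 0.1653]
```

Call:
send_rows --travel '[[1.5,-2.25,0.2],[1.15,-2.5,0.2],[0.7,-2.6,0.2],[0.3,-2.7,0.2],[-0.15,-2.7,0.2],[-0.6,-2.65,0.2],[-1.05,-2.5,0.2],[-1.4,-2.3,0.2]]' --delta_rot '[[0,0,0.165],[0,0,0.165],[0,0,0.165],[0,0,0.165],[0,0,0.165],[0,0,0.165],[0,0,0.165],[0,0,0.165]]' --hand '[86,86,86,86,86,86,86,86]'

```text
time: 15.4
eef_pos: [0.4456, 0.2393, 0.0999]
ee_rot: [0.001, 0.994, 0.108, -0.007]
wrist_force: [0.7, -0.2, -1.3]
finger_gap: 0.658
```

```bash
python3 - <<'E'
from h import *
T=pose(); print(T[0],T[1].as_matrix().round(4).tolist(),np.abs(T[2]['dq']).max(),T[2]['finger_gap'])
delta(np.array([.4515,.2353,.085]),yaw_rot(14.8),3)
E
```

```text
[0.44558768 0.23933454 0.09987631] [[0.9767, 0.2141, -0.0145], [0.2141, -0.9768, -0.0038], [-0.0149, 0.0006, -0.9999]] 1.7077335454711353 0.6579322288619126
t(cm) [0.17, 0.17, 0.49] r [0.0001, 0.005, -0.0142]
t(cm) [0.17, 0.18, 0.49] r [0.0001, 0.005, -0.0142]
t(cm) [0.16, 0.18, 0.5] r [0.0001, 0.005, -0.0142]
```

Call:
send_rows --travel '[[0,0,0],[0.2,0.4,0.5],[0.2,0.1,0.5],[0,0,0.5],[0,0,0],[0,0,0],[0,0,0],[0,0,0]]' --delta_rot '[[0,0,0],[0,0.01,-0.05],[0,0.005,-0.03],[0,0,0],[0,0,0],[0,0,0],[0,0,0],[0,0,0]]' --hand '[86,86,86,86,86,86,86,86]'

```text
time: 16.4
eef_pos: [0.451, 0.2347, 0.082]
ee_rot: [0.0, 0.988, 0.153, -0.002]
wrist_force: [-0.4, 0.8, 0.5]
finger_gap: 0.663
```

```bash
python3 - <<'E'
from h import *
p,T=wshot('w9'); print(T[0],T[1].as_matrix().round(4).tolist(),np.abs(T[2]['dq']).max(),T[2]['finger_gap'])
delta(np.array([.4515,.2353,.0125]),yaw_rot(14.8),1)
E
```

```text
[0.45097843 0.23473968 0.08203782] [[0.9531, 0.3025, -0.003], [0.3025, -0.9531, -0.0013], [-0.0033, 0.0004, -1.0]] 0.0017860125735961593 0.6634861162036509
t(cm) [0.09, -0.04, 6.95] r [0.0004, 0.0032, 0.0491]
```

View pics/w9.png

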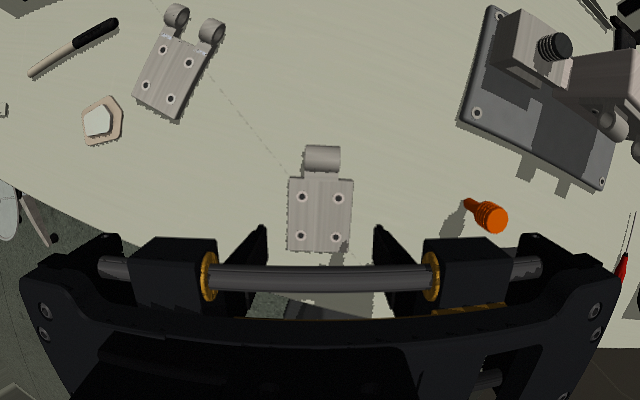

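```bash
python3 - <<'E'
from h import *
import pickle
p,P,Rr=pickle.load(open('w9.pkl','rb')); save(crop(p['image'],275,135,365,265,5),'w9c')
E
```

```text
(no output)
```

View pics/w9c.png

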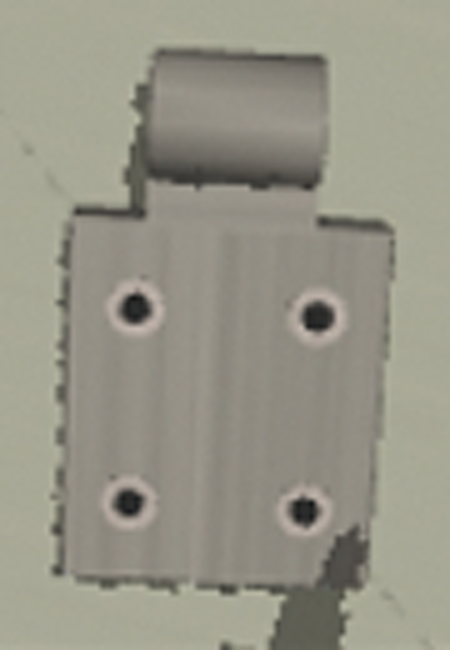

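```bash
python3 - <<'E'
from h import *
import pickle
p,P,Rr=pickle.load(open('w9.pkl','rb')); T=(P,Rr)
hw=[(135,307),(318,316),(305,511),(129,503)]
B=np.array([wunproj(p,T,(275+u/5-.4,135+v/5-.4),.010) for u,v in hw])[:,:2]+(Rr.as_matrix()[:,1]*.0011)[:2]
M=B; c=M.mean(0); d=(M[0]+M[1]-M[2]-M[3])/2; e=(M[0]+M[3]-M[1]-M[2])/2
y=np.arctan2(d[1],d[0])
print('c',c.round(4),'yaw',np.degrees(y),np.degrees(np.arctan2(-e[0],e[1])),'size',np.linalg.norm(d),np.linalg.norm(e))
u=np.array([np.cos(y),np.sin(y)]); print('origin',c+.046*u,'grasp',c+.004*u)
delta(np.r_[c+.004*u,.0125],yaw_rot(14.8),1)
E
```

```text
c [0.4469 0.2325] yaw 14.906011972224244 14.787751905952277 size 0.03214156205457837 0.028114587630732324
origin [0.49132529 0.24431417] grasp [0.45073863 0.23351034]
t(cm) [-0.04, 0.11, 6.95] r [0.0004, 0.0032, 0.0491]
```

Call:
send_rows --travel '[[-0.04,0.11,0],[0,0,0],[0,0,2],[0,0,2],[0,0,1.5],[0,0,0.8],[0,0,0],[0,0,0]]' --delta_rot '[[0,0.003,0.049],[0,0,0],[0,0,0],[0,0,0],[0,0,0],[0,0,0],[0,0,0],[0,0,0]]' --hand '[86,86,86,86,86,86,86,86]'

```text
time: 17.45
eef_pos: [0.4519, 0.2342, 0.0183]
ee_rot: [-0.0, 0.991, 0.131, 0.001]
wrist_force: [-0.3, 0.6, -0.1]
finger_gap: 0.659
```

```bash
python3 - <<'E'
from h import *
p,T=wshot('w10'); print(T[0],T[1].as_matrix().round(4).tolist(),T[2]['wrist_force'],T[2]['finger_gap'])
delta(np.array([.45074,.2335,.0125]),yaw_rot(14.85),1)
E
```

```text
[0.4518659  0.23419915 0.01831828] [[0.9658, 0.2593, 0.0024], [0.2593, -0.9658, 0.0004], [0.0025, 0.0002, -1.0]] [-0.32105273  0.60397155 -0.09437311] 0.6587302326947846
t(cm) [-0.13, 0.04, 0.59] r [0.0002, -0.0027, 0.0031]
```

View pics/w10.png

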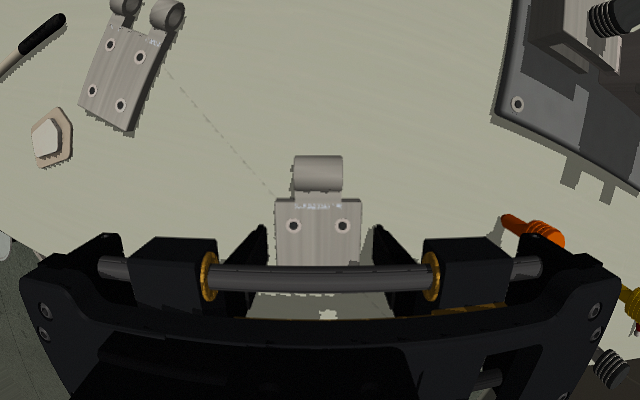

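Call:
send_rows --travel '[[-0.13,0.04,0.3],[0,0,0.25],[0,0,0],[0,0,0],[0,0,0],[0,0,0],[0,0,0],[0,0,0]]' --delta_rot '[[0,-0.0027,0.003],[0,0,0],[0,0,0],[0,0,0],[0,0,0],[0,0,0],[0,0,0],[0,0,0]]' --hand '[86,86,86,255,255,255,255,255]' --newtons 55

```text
time: 18.5
eef_pos: [0.451, 0.2336, 0.0134]
ee_rot: [-0.0, 0.992, 0.129, 0.001]
wrist_force: [-0.1, -0.3, -0.5]
finger_gap: 0.518
```

```bash
python3 - <<'E'
from h import *
T=pose(); print(T[0],T[1].as_matrix().round(4).tolist(),T[2]['wrist_force'],T[2]['finger_gap'],np.abs(T[2]['dq']).max())
E
```

```text
[0.45101624 0.23356968 0.01336157] [[0.9666, 0.2563, 0.0012], [0.2563, -0.9666, 0.0003], [0.0013, 0.0001, -1.0]] [-0.05478854 -0.25205037 -0.51010748] 0.517583445919083 0.0019599598279278103
```

```bash
python3 - <<'E'
from h import *
T=pose(); a=np.array([.451,.2336,.1034]); print('lift'); delta(a,T[1],2)
delta(np.array([.515,.0315,.1034]),yaw_rot(0.85),6,start=(a,T[1]))
E
```

```text
lift
t(cm) [0.01, -0.0, -4.5] r [0.0, 0.0, 0.0]
t(cm) [0.01, -0.0, -4.5] r [0.0, 0.0, 0.0]
t(cm) [0.17, 3.53, 0.0] r [-0.0, -0.0002, 0.0407]
t(cm) [0.31, 3.52, 0.0] r [-0.0, -0.0002, 0.0407]
t(cm) [0.45, 3.5, 0.0] r [-0.0, -0.0002, 0.0407]
t(cm) [0.6, 3.48, 0.0] r [-0.0, -0.0002, 0.0407]
t(cm) [0.74, 3.46, 0.0] r [-0.0, -0.0002, 0.0407]
t(cm) [0.88, 3.42, 0.0] r [-0.0, -0.0002, 0.0407]
```

Call:
send_rows --travel '[[0,0,-1.5],[0,0,-2.5],[0,0,-2.5],[0,0,-2],[0.15,2,0],[0.2,3,0],[0.3,3,0],[0.4,3,0]]' --delta_rot '[[0,0,0],[0,0,0],[0,0,0],[0,0,0],[0,0,0.025],[0,0,0.035],[0,0,0.035],[0,0,0.035]]' --hand '[255,255,255,255,255,255,255,255]'

```text
time: 19.5
eef_pos: [0.4842, 0.1269, 0.1082]
ee_rot: [-0.0, 0.998, 0.065, 0.003]
wrist_force: [-0.1, -0.5, -1.4]
finger_gap: 0.516
```

```bash
python3 - <<'E'
from h import *
T=pose(); print(T[0],T[1].as_matrix().round(4).tolist(),T[2]['wrist_force'],T[2]['finger_gap'],np.abs(T[2]['dq']).max())
delta(np.array([.515,.0315,.1034]),yaw_rot(0.85),4)
E
```

```text
[0.4841924  0.12685712 0.10816931] [[0.9917, 0.1288, 0.005], [0.1288, -0.9917, 0.0011], [0.0051, -0.0005, -1.0]] [-0.05440236 -0.51254889 -1.43315496] 0.5162519223202925 0.49745914106288686
t(cm) [0.46, 2.46, 0.12] r [-0.0002, -0.0013, 0.0286]
t(cm) [0.53, 2.45, 0.12] r [-0.0002, -0.0013, 0.0286]
t(cm) [0.6, 2.43, 0.12] r [-0.0002, -0.0013, 0.0286]
t(cm) [0.67, 2.42, 0.12] r [-0.0002, -0.0013, 0.0286]
```

Call:
send_rows --travel '[[0.4,2.4,0.1],[0.5,2.4,0.1],[0.6,2.2,0.1],[0.6,1.5,0.1],[0,0,0],[0,0,0],[0,0,0],[0,0,0]]' --delta_rot '[[0,-0.001,0.03],[0,-0.001,0.03],[0,-0.001,0.025],[0,-0.001,0.015],[0,0,0],[0,0,0],[0,0,0],[0,0,0]]' --hand '[255,255,255,255,255,255,255,255]'

```text
time: 20.5
eef_pos: [0.513, 0.0411, 0.1087]
ee_rot: [-0.0, 1.0, 0.013, 0.002]
wrist_force: [0.4, 0.0, -1.4]
finger_gap: 0.514
```

```bash
python3 - <<'E'
from h import *
import pickle
p,T=wshot('w11'); print(T[0],T[1].as_matrix().round(4).tolist(),T[2]['wrist_force'],T[2]['finger_gap'],np.abs(T[2]['dq']).max())
t=manip.get_image('top'); s=manip.get_image('scene'); pickle.dump((t,s),open('ts11.pkl','wb'))
delta(np.array([.515,.0315,.0884]),yaw_rot(0.85),1)
save(crop(t['image'],330,110,430,200,6),'t11c')
c=proj(s,T[0]); print(c); x0,y0=int(c[0])-60,int(c[1])-50; save(crop(s['image'],x0,y0,x0+120,y0+100,6),'s11c')
E
```

```text
[0.51303037 0.04108413 0.10872851] [[0.9997, 0.0253, 0.0037], [0.0253, -0.9997, 0.001], [0.0037, -0.0009, -1.0]] [ 0.44947887  0.02645499 -1.38816925] 0.513865215977876 0.004662592232634603
t(cm) [0.16, 0.94, 2.03] r [-0.0009, -0.0038, 0.0101]
[362.95358472 154.61780363]
```

View pics/w11.png

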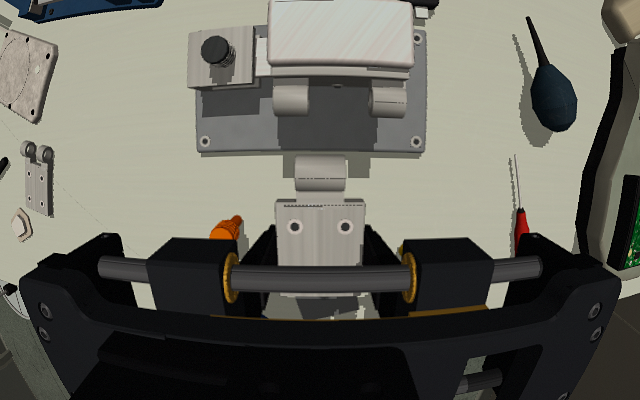

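View pics/s11c.png

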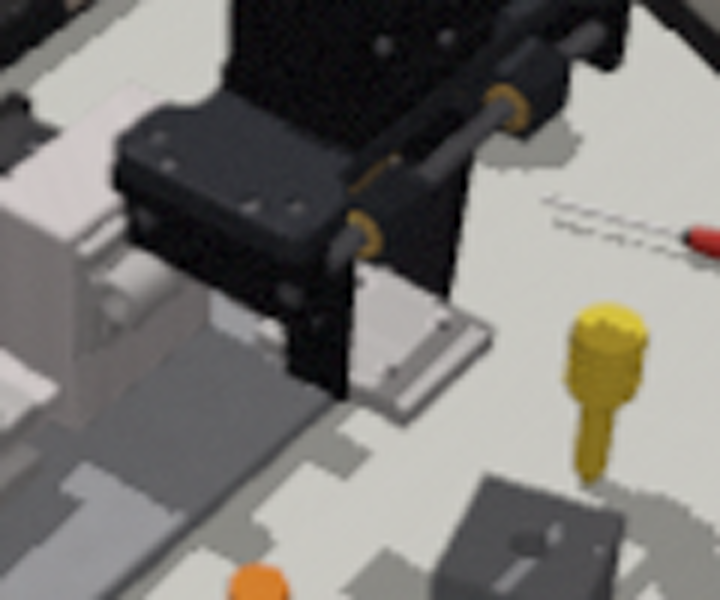

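View pics/t11c.png

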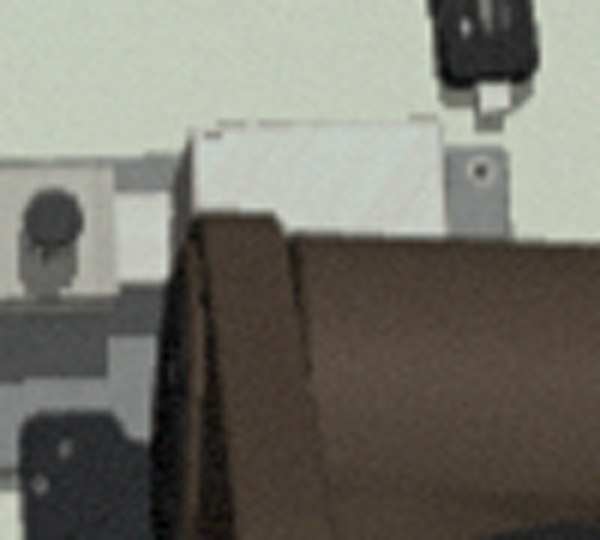

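```bash
cat >> h.py <<'E'
BIAS=.0011
def wp(p,T,X): return wproj(p,T,np.atleast_2d(X)-BIAS*T[1].as_matrix()[:,1])
def cyl(o,ydir,xdir,zdir,y0,y1,r=.01):
    t=np.linspace(0,2*np.pi,60); return [o+ydir*y+r*(np.outer(np.cos(t),xdir)+np.outer(np.sin(t),zdir)) for y in (y0,y1)]
def overlay(n,bore,yaw,lx=.0417,ly=0.,lz=.0034,win=(255,60,425,230),f=4.5,lpitch=0,lyaw=0):
    import pickle
    p,P,Rr=pickle.load(open(n+'.pkl','rb')); T=(P,Rr)
    a=crop(p['image'],*win,f); c,s=np.cos(np.radians(yaw)),np.sin(np.radians(yaw)); X=np.array([c,s,0]);Y=np.array([-s,c,0]);Z=np.array([0,0,1.])
    for (u,v) in [(.018,.038),(-.038,-.018)]:
        for q in cyl(np.array(bore),Y,X,Z,u,v): dr(a,wp(p,T,q),win[0],win[1],f,(0,255,255))
    dr(a,wp(p,T,[np.array(bore)+Y*.038,np.array(bore)-Y*.038]),win[0],win[1],f,(0,255,255),False)
    M=Rr.as_matrix(); o=P+M@np.array([lx,ly,lz])
    for q in cyl(o,-M[:,1],M[:,0],-M[:,2],-.013,.013): dr(a,wp(p,T,q),win[0],win[1],f,(0,0,255))
    # plate holes top face z = +0 => 10mm above underside = bore height
    for hx in (-.03,-.062):
        for hy in (.014,-.014): 
            q=wp(p,T,o+M@np.array([hx,hy,0]))[0]; dr(a,[q-[1,0],q+[1,0]],win[0],win[1],f,(0,0,255),False); dr(a,[q-[0,1],q+[0,1]],win[0],win[1],f,(0,0,255),False)
    print('leaf bore world',o); save(a,n+'o'); return a.shape
E
python3 - <<'E'
from h import *
print(overlay('w11',(.5965,.032,.085),.8))
E
```

```text
leaf bore world [0.5547292  0.04214273 0.10548246]
(765, 765, 3)
```

View pics/w11o.png

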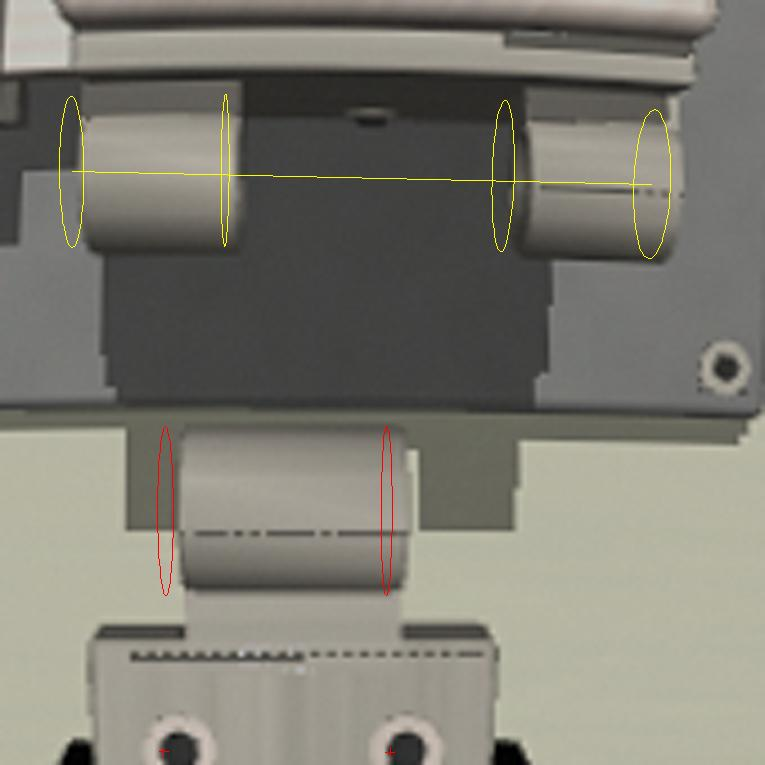

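```bash
python3 - <<'E'
from h import *
import pickle
for n in ['w1','w2','w3','w4','w5','w8','w9','w11']:
    p,P,Rr=pickle.load(open(n+'.pkl','rb')); print(n,np.array(p['mount'])[:3].round(5).tolist(), wproj(p,(P,Rr),P)[0])
E
```

```text
w1 [[-0.00022, -0.96891, -0.24741, 0.06857], [1.0, -4e-05, -0.00072, -0.00133], [0.00069, -0.24741, 0.96891, -0.15869]] [322.30259759 249.44594474]
w2 [[-0.00022, -0.9689, -0.24744, 0.06853], [1.0, -4e-05, -0.00077, -0.0013], [0.00074, -0.24744, 0.9689, -0.1587]] [322.25806585 249.36876376]
w3 [[-0.0002, -0.96891, -0.24743, 0.06853], [1.0, -1e-05, -0.00076, -0.00129], [0.00074, -0.24743, 0.9689, -0.15869]] [322.24637966 249.38085295]
w4 [[-0.0002, -0.96891, -0.24743, 0.06853], [1.0, -1e-05, -0.00076, -0.00129], [0.00074, -0.24743, 0.9689, -0.15868]] [322.24253253 249.38160446]
w5 [[-0.0002, -0.9689, -0.24743, 0.06853], [1.0, -1e-05, -0.00077, -0.00129], [0.00074, -0.24743, 0.9689, -0.15868]] [322.24055265 249.37737928]
w8 [[-0.0002, -0.96891, -0.24743, 0.06853], [1.0, -1e-05, -0.00077, -0.00129], [0.00074, -0.24743, 0.9689, -0.15868]] [322.24052121 249.38073448]
w9 [[-0.00019, -0.96844, -0.24926, 0.06816], [1.0, 0.00026, -0.0018, 0.00079], [0.00181, -0.24926, 0.96844, -0.15868]] [318.79395956 248.19746843]
w11 [[-0.00021, -0.96831, -0.24974, 0.06844], [1.0, 0.00022, -0.00167, 0.00121], [0.00167, -0.24974, 0.96831, -0.15869]] [318.01592818 248.49921583]
```

```bash
cat >> h.py <<'E'
BIAS=0.
_sa=.2486; _ca=np.sqrt(1-_sa**2)
TM=np.array([[0,-_ca,-_sa,.0697],[1,0,0,0],[0,-_sa,_ca,-.1587],[0,0,0,1]])
_wproj,_wray=wproj,wray
def wproj(p,T,X): q=dict(p); q['mount']=TM; return _wproj(q,T,X)
def wray(p,T,uv): q=dict(p); q['mount']=TM; return _wray(q,T,uv)
E
python3 - <<'E'
from h import *
overlay('w11',(.5975,.033,.085),.8,lx=.0425)
E
```

```text
leaf bore world [0.55552894 0.04216297 0.10548542]
```

View pics/w11o.png

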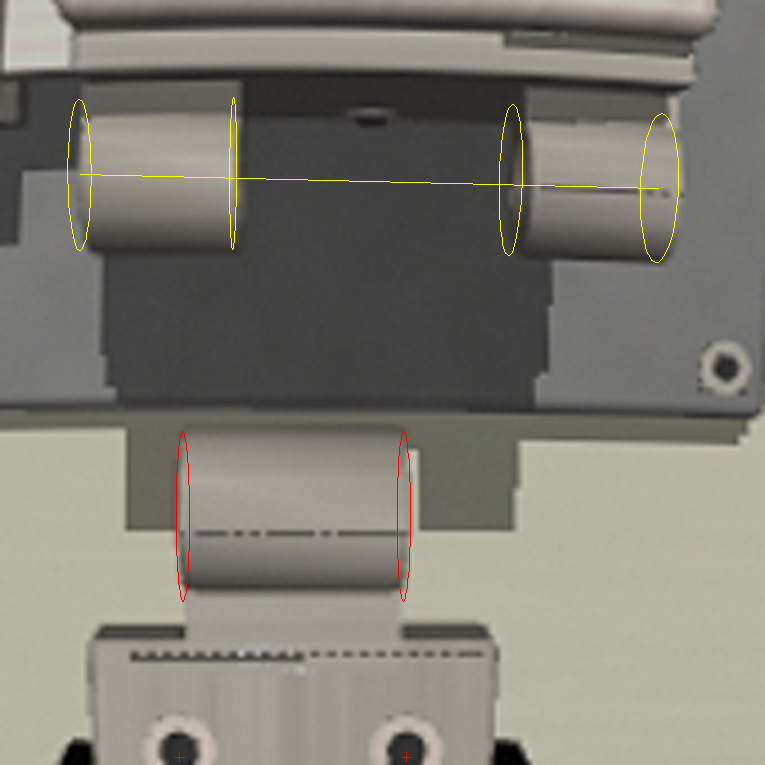

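```bash
python3 - <<'E'
from h import *
delta(np.array([.520,.0322,.0884]),yaw_rot(0.8),2)
E
```

```text
t(cm) [0.33, 0.44, 1.02] r [-0.0005, -0.0019, 0.0055]
t(cm) [0.33, 0.44, 1.02] r [-0.0005, -0.0019, 0.0055]
```

Call:
send_rows --travel '[[0.33,0.44,1],[0.33,0.44,1],[0,0,0],[0,0,0],[0,0,0],[0,0,0],[0,0,0],[0,0,0]]' --delta_rot '[[-0.0005,-0.002,0.0055],[-0.0005,-0.002,0.0055],[0,0,0],[0,0,0],[0,0,0],[0,0,0],[0,0,0],[0,0,0]]' --hand '[255,255,255,255,255,255,255,255]'

```text
time: 21.65
eef_pos: [0.5204, 0.0316, 0.0871]
ee_rot: [0.0, 1.0, 0.007, -0.0]
wrist_force: [0.3, 0.8, -2.4]
finger_gap: 0.52
```

```bash
python3 - <<'E'
from h import *
p,T=wshot('w12'); print(T[0],T[1].as_matrix().round(4).tolist(),T[2]['wrist_force'],T[2]['finger_gap'],np.abs(T[2]['dq']).max())
overlay('w12',(.597,.0327,.085),.8,lx=.0436)
delta(np.array([.540,.0322,.0884]),yaw_rot(0.8),2)
E
```

```text
[0.52041775 0.0316059  0.0871002 ] [[0.9999, 0.0132, -0.0008], [0.0132, -0.9999, -0.0001], [-0.0008, 0.0001, -1.0]] [ 0.25586441  0.81308891 -2.43261899] 0.5204826364178524 0.0020945158016479246
leaf bore world [0.56401113 0.03218237 0.08366445]
t(cm) [0.98, -0.02, -0.06] r [0.0001, 0.0004, -0.0004]
t(cm) [0.98, -0.02, -0.06] r [0.0001, 0.0004, -0.0004]
```

View pics/w12o.png

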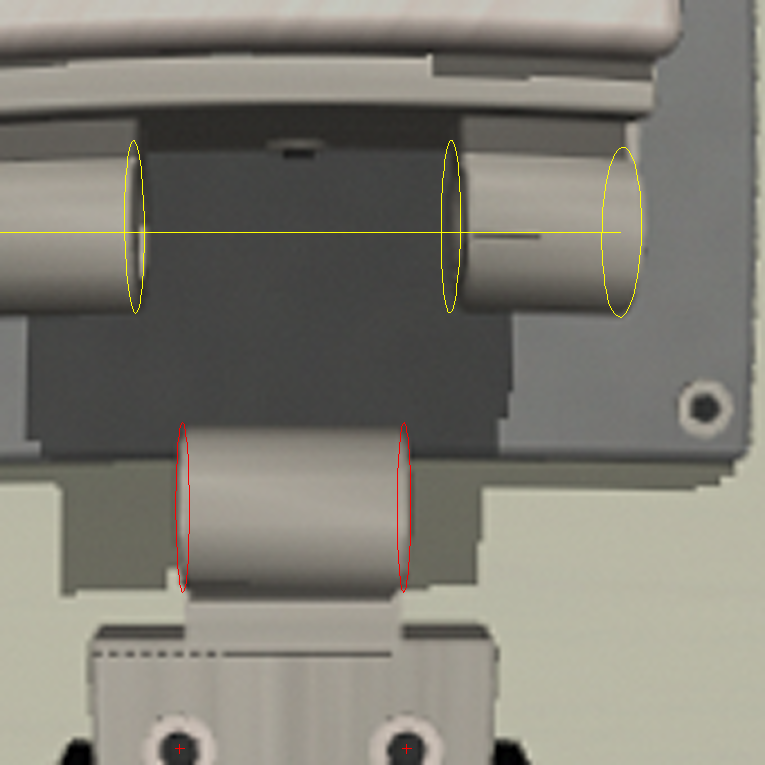

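Call:
send_rows --travel '[[0,-0.06,-0.13],[0.8,0,0],[0.8,0,0],[0.8,0,0],[0.7,0,0],[0,0,0],[0,0,0],[0,0,0]]' --delta_rot '[[0,0.0008,-0.001],[0,0,0],[0,0,0],[0,0,0],[0,0,0],[0,0,0],[0,0,0],[0,0,0]]' --hand '[255,255,255,255,255,255,255,255]'

```text
time: 22.7
eef_pos: [0.5539, 0.0327, 0.0884]
ee_rot: [0.0, 1.0, 0.007, 0.0]
wrist_force: [0.4, -0.1, -1.4]
finger_gap: 0.517
```

```bash
python3 - <<'E'
from h import *
p,T=wshot('w13'); print(T[0],T[1].as_matrix().round(4).tolist(),T[2]['wrist_force'],T[2]['finger_gap'],np.abs(T[2]['dq']).max())
overlay('w13',(.597,.0327,.085),.8,lx=.0430,win=(230,80,410,220),f=4.4)
save(crop(p['image'],230,120,410,210,4.4),'w13c')
s=manip.get_image('scene'); c=proj(s,[.597,.0327,.085]); print(c); x0,y0=int(c[0])-35,int(c[1])-30; save(crop(s['image'],x0,y0,x0+75,y0+60,10),'s13c')
delta(np.array([.5537,.0322,.0884]),yaw_rot(0.8),1)
E
```

```text
[0.55388166 0.03271003 0.08835325] [[0.9999, 0.0143, 0.0], [0.0143, -0.9999, -0.0001], [0.0, 0.0001, -1.0]] [ 0.43246319 -0.0814039  -1.36117564] 0.5173897744240293 0.003927230410786257
leaf bore world [0.59687743 0.03332361 0.08495512]
[332.20663673 143.41258159]
t(cm) [-0.02, 0.05, 0.0] r [0.0001, -0.0001, 0.0003]
```

View pics/w13o.png

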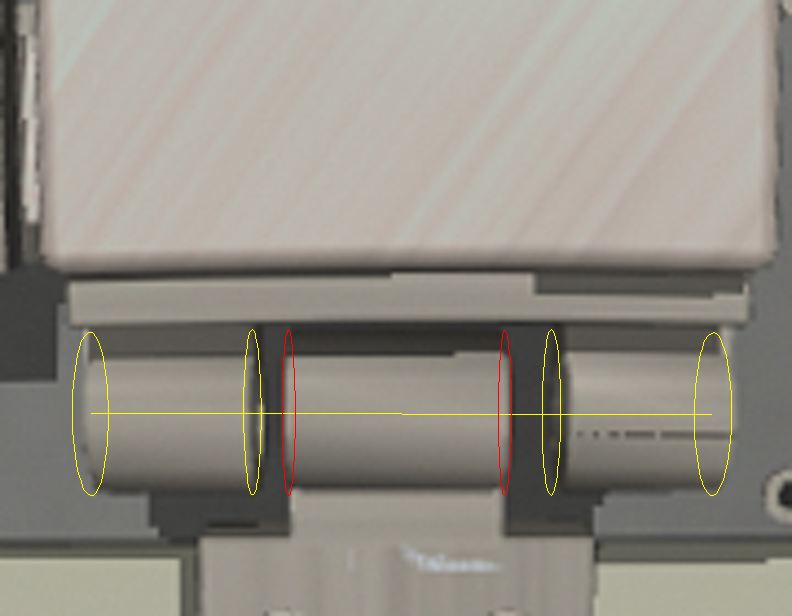

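View pics/w13c.png

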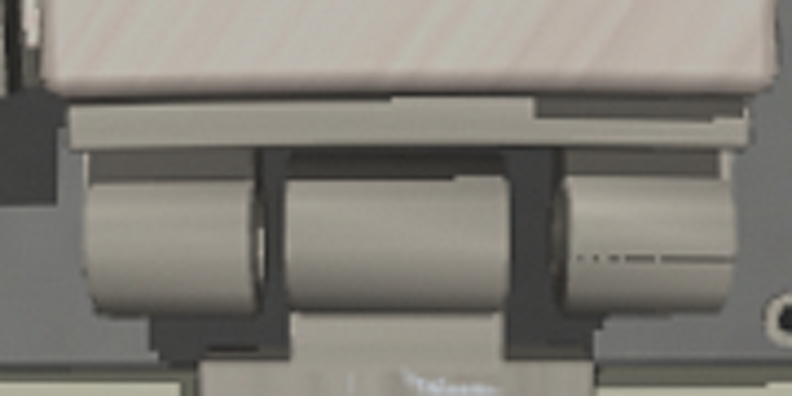

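View pics/s13c.png

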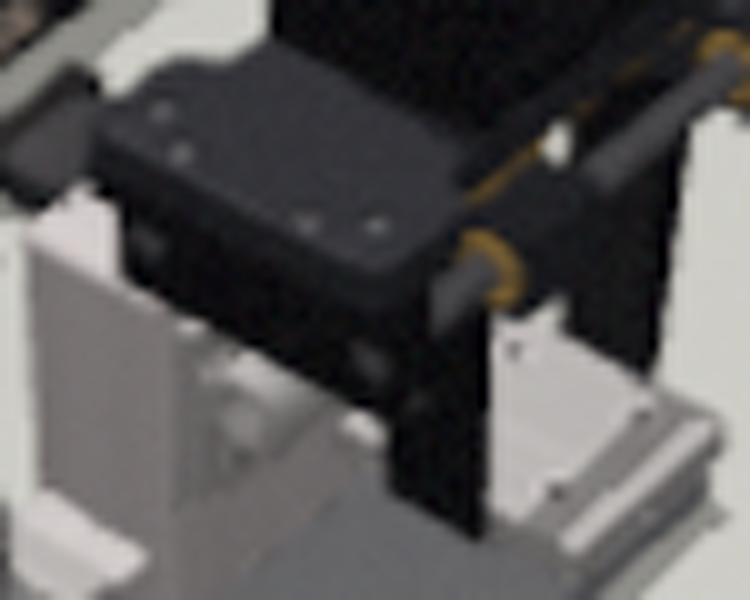

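```bash
python3 - <<'E'
from h import *
import pickle
p,P,Rr=pickle.load(open('w13.pkl','rb')); g=cv2.cvtColor(p['image'],cv2.COLOR_BGR2GRAY).astype(float)
for nm,(a,b) in dict(L=(255,283),M=(299,342),R=(362,390)).items():
    pr=g[148:200,a:b].mean(1); print(nm,np.round(pr).astype(int).tolist())
save(crop(p['image'],245,140,400,200,5),'w13d')
E
```

```text
L [146, 146, 147, 148, 144, 99, 82, 86, 86, 86, 86, 86, 75, 110, 140, 141, 144, 148, 152, 156, 156, 153, 152, 151, 152, 153, 153, 150, 148, 147, 144, 140, 136, 133, 130, 126, 122, 119, 112, 103, 92, 82, 72, 64, 69, 82, 81, 81, 81, 81, 79, 78]
M [145, 145, 147, 141, 113, 58, 50, 45, 48, 53, 56, 60, 71, 131, 140, 140, 143, 148, 153, 152, 153, 153, 152, 152, 153, 152, 152, 151, 149, 145, 142, 137, 133, 128, 124, 119, 114, 109, 102, 93, 84, 75, 63, 97, 133, 153, 153, 152, 152, 151, 148, 147]
R [150, 146, 146, 152, 120, 78, 72, 83, 83, 82, 82, 79, 120, 141, 142, 146, 151, 156, 162, 164, 162, 158, 155, 155, 155, 153, 150, 146, 142, 142, 106, 115, 132, 127, 124, 121, 118, 114, 107, 97, 86, 76, 67, 76, 92, 102, 102, 106, 106, 106, 106, 106]
```

View pics/w13d.png

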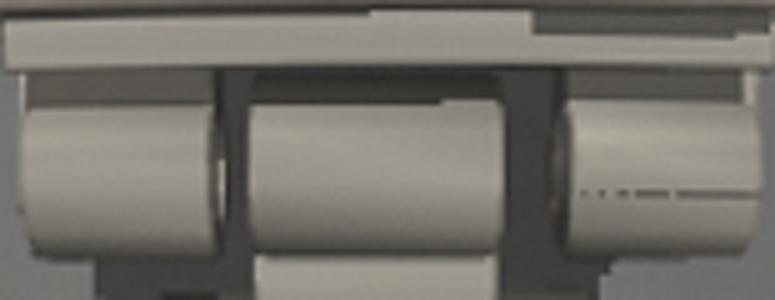

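```bash
cat > prof.py <<'E'
from h import *
import pickle,sys
n=sys.argv[1]; p,P,Rr=pickle.load(open(n+'.pkl','rb')); g=cv2.cvtColor(p['image'],cv2.COLOR_BGR2GRAY).astype(float)
def cross(pr,v,lo,hi,fall=True):
    for i in range(lo,hi):
        if (fall and pr[i]>=v>pr[i+1]) or (not fall and pr[i]<=v<pr[i+1]): return i+(pr[i]-v)/(pr[i]-pr[i+1])
    return np.nan
sh=int(sys.argv[2]) if len(sys.argv)>2 else 0
for nm,(a,b) in dict(L1=(254,268),L2=(268,282),M1=(299+sh,313+sh),M2=(313+sh,328+sh),M3=(328+sh,342+sh),R1=(363,376),R2=(376,390)).items():
    pr=g[148:200,a:b].mean(1); print(nm,(a+b)/2,[round(cross(pr,v,32,44),2) for v in (110,100,90,80)],'up',round(cross(pr,115,8,18,False),2),'min row',round(np.argmin(pr[36:48])+36,1))
E
python3 prof.py w13
```

```text
L1 261.0 [np.float64(37.95), np.float64(39.05), np.float64(39.97), np.float64(40.99)] up 13.25 min row 43
L2 275.0 [np.float64(38.46), np.float64(39.42), np.float64(40.35), np.float64(41.34)] up 13.11 min row 44
M1 306.0 [np.float64(35.86), np.float64(37.68), np.float64(38.88), np.float64(40.0)] up 12.76 min row 42
M2 320.5 [np.float64(36.89), np.float64(38.23), np.float64(39.34), np.float64(40.41)] up 12.79 min row 42
M3 335.0 [np.float64(37.55), np.float64(38.74), np.float64(39.79), np.float64(40.87)] up 12.5 min row 42
R1 369.5 [np.float64(37.26), np.float64(38.44), np.float64(39.39), np.float64(40.38)] up 11.74 min row 42
R2 383.0 [np.float64(38.01), np.float64(38.93), np.float64(39.9), np.float64(40.89)] up 12.15 min row 42
```

Call:
send_rows --travel '[[-0.02,0.13,0],[0,0,0],[0,0,0],[0,0,0],[0,0,0],[0,0,0],[0,0,0],[0,0,0]]' --delta_rot '[[0,0,-0.004],[0,0,0],[0,0,0],[0,0,0],[0,0,0],[0,0,0],[0,0,0],[0,0,0]]' --hand '[255,255,255,255,255,255,255,255]'

```text
time: 23.8
eef_pos: [0.5536, 0.0313, 0.0885]
ee_rot: [0.0, 1.0, 0.009, 0.0]
wrist_force: [-0.1, 0.9, -0.8]
finger_gap: 0.519
```

```bash
python3 - <<'E'
from h import *
p,T=wshot('w14'); print(T[0],T[1].as_matrix().round(4).tolist(),T[2]['wrist_force'],T[2]['finger_gap'],np.abs(T[2]['dq']).max())
save(crop(p['image'],245,140,400,200,5),'w14d')
t=manip.get_image('top'); s=manip.get_image('scene'); save(crop(s['image'],300,120,375,180,10),'s14'); save(crop(t['image'],320,115,430,195,7),'t14')
E
python3 prof.py w14 2
```

```text
[0.55356516 0.03130227 0.08849406] [[0.9998, 0.0185, 0.0002], [0.0185, -0.9998, -0.0001], [0.0002, 0.0001, -1.0]] [-0.14875121  0.9045079  -0.84919769] 0.5186862084438078 0.001439098269344793
L1 261.0 [np.float64(37.07), np.float64(38.19), np.float64(39.15), np.float64(40.11)] up 11.97 min row 42
L2 275.0 [np.float64(37.62), np.float64(38.62), np.float64(39.59), np.float64(40.56)] up 11.86 min row 47
M1 308.0 [np.float64(36.03), np.float64(37.78), np.float64(38.94), np.float64(40.05)] up 11.67 min row 42
M2 322.5 [np.float64(37.07), np.float64(38.31), np.float64(39.37), np.float64(40.48)] up 11.71 min row 42
M3 337.0 [np.float64(37.69), np.float64(38.85), np.float64(39.92), np.float64(40.93)] up 11.8 min row 42
R1 369.5 [np.float64(36.84), np.float64(38.05), np.float64(39.02), np.float64(40.01)] up 11.8 min row 42
R2 383.0 [np.float64(37.59), np.float64(38.6), np.float64(39.55), np.float64(40.51)] up 12.24 min row 42
```

View pics/w14d.png

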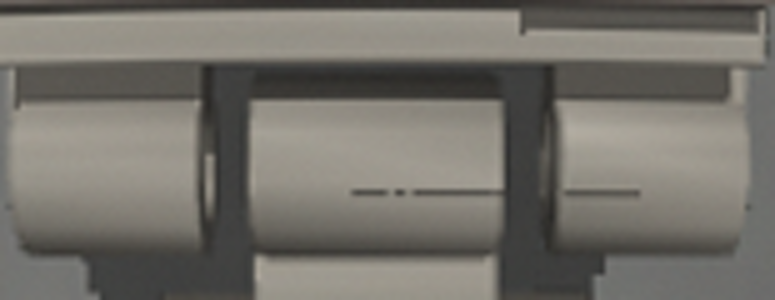

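View pics/t14.png

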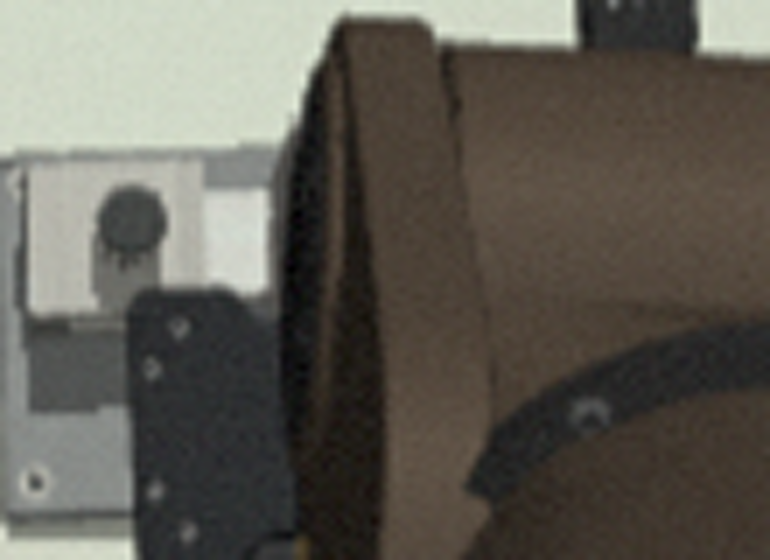

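The overlay and edge profiles show the three knuckles in line to about 0.1 mm in x and in yaw. There is a gap on both sides, no contact force, and the pin head is still on the fork. I'm handing the job in.

```bash
python3 - <<'E'
from h import *
s=manip.get_state(); print(s['time'],s['eef_pos'],s['wrist_force'],s['finger_gap'])
print(manip.sign_off())
E
```

```text
23.95 [0.55352147 0.03133581 0.08845893] [-0.83394828  0.08010565 -1.25227283] 0.5165800858071725
the job is handed in; nothing more can be done
None
```

The lock pin is seated on the fork. The single-knuckle leaf is held between the jamb's knuckles, and the job was handed in at 23.95 s of the 61 s. No verdict was reported.

- **Pin:** I took the small dark pin from the holder and pushed it down through the fork and lug. It stopped at TCP z 62.5 mm, the height at which the head should meet the fork. I saw 10 N there, then pushed once more before releasing it. Pictures afterwards showed the head sitting on the fork.
- **Leaf:** I gripped the single-knuckle leaf across its plate at 55 N and brought its knuckle into the gap. The two-knuckle leaf, the orange and yellow pins and the larger dark pin were not touched.

**Last checks**
- **Alignment in x and yaw:** in the wrist picture the three knuckles lined up within about 0.2 px, roughly 0.1 mm.
- **Height:** the leaf's bore should be at about 85.1 mm, against 85 mm for the jamb. That comes from the arm's reading and a shadow line matching across the knuckles; I did not measure it directly.
- **Clearance:** there was a free gap of roughly 5 mm on each side of the knuckle. The wrist force was only about the weight of the leaf, so nothing was leaning on the jamb.

**Disagreement:** the wrist camera's reported mounting was off by about 1.3 mm, in an amount that changed with the tool's yaw. I replaced it with a corrected mounting and then compared the knuckles within a single picture. The top camera was also off by about 1 to 2 mm, and at the end the arm blocked its view of the knuckles.

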